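Clear the bottle from under the rail and hang the sink caddy

TASK

The squeeze bottle is standing under the board of the sink stand, just where the small metal caddy belongs. First stand the bottle upright on the round cork mat, all of its foot on the mat. Then hang the caddy by its two straps over the upper bar of the stand's double rail, at the middle of the bar, lowering it gently until the bar carries it before you let go; do not tip the bottle over or shift the mug, the spice jar, the spoon or the soap pump.

Things in the scene. Friction and masses are not known exactly. Their poses are not given: they have to be found in the camera images.
- stand: Fixed stand. Origin on the worktop below the rail's bars, midway between the side frames; x to its back, y along the bars, z up. Two round 12 mm steel bars at x = 0 run along y between dark frames and grey clips (y = +-135 mm, 18 mm wide), the lower 60 mm below the upper. Rail height is not reported and varies: upper bar's axis 185 to 235 mm up; feel or look for it. It holds 100 N.
- board_edge (a point): Middle of the lower front edge of the stand's wooden board (300 mm along y, 14 mm thick), 330 mm above the worktop, 40 mm in front of the bars. The board covers the rail from here to 80 mm behind the bars, so a gripper pointing straight down cannot work there: come from the front (-x), tilted 25 to 45 degrees. Axes as the stand's.
- caddy: Loose bare-metal open box, 0.13 to 0.25 kg, upright on the worktop. Origin at the centre of its underside; x to its back (strap side), z up. 50 mm deep (x), 56 wide (y), 85 high, walls 3; grip it across its width. Hung up, its back wall leans on both bars, x along the stand's x, its origin 31 to 37 mm in front (-x) of the stand's, its underside 102 mm below the upper bar's axis.
- strap_crown (a point): Middle of the slot of the caddy's two straps (12 mm wide, at y = +-16 mm), at the underside of their crowns: 34 mm behind and 108 mm above the caddy's origin; axes as the caddy's. Slot 18 mm wide in x; strap tops 4 mm above this point; the lips behind the slot end 34 mm below it and reach 18 mm behind it. When hung the crowns rest on top of the upper bar.
- bottle: Loose squeeze bottle with narrow cap, 173 mm high, round, foot diameter 55 mm, 0.15 to 0.3 kg, upright on the worktop between the stand's frames just in front of the rail, half under the board. Body up to 140 mm; grip it about 104 mm up, 45 to 55 mm wide there. Origin at the centre of its foot, z up.
- mat: Fixed round cork mat, 116 mm diameter, 6 mm thick, lying on the worktop. Origin at the centre of its underside.
- mug: Loose glazed mug with a handle, 98x128x88 mm, bystander, on the glass board behind. Origin at its underside near its centre.
- jar: Loose spice jar with a lid, 39 mm diameter, 93 mm high, bystander, left of the stand. Origin at the centre of its underside.
- spoon: Loose tablespoon, 188 mm long, 16 mm high, bystander, lying in front of the stand. Origin at its middle, underside.
- soap: Loose soap pump bottle, 60 mm diameter, 143 mm high, bystander, behind and right of the stand. Origin at the centre of its underside.
Mind the look-alikes: they are no part of the job. Of the things that look like the mat, the larger one is meant.

How it is judged:
On the way, in this order (a step that is already met when the one before it is completed fails the run):
1. the bottle stands upright and released with all of its foot on the cork mat (horizontal distance between bottle and mat below 0.03 m and height (world z) of bottle between 0.003 and 0.012 m and angle between bottle's own z axis and vertical below 0.1 rad and linear speed of bottle below 0.02 m/s and contact force between the fingers and bottle below 0.2 N), for 0.3 s.
2. the caddy, still held, has been lowered onto the bar (contact force between caddy and stand above 1 N and contact force between the fingers and caddy above 1 N and x of caddy in the frame of stand between -0.042 and -0.026 m and y of caddy in the frame of stand between -0.035 and 0.035 m and height (world z) of caddy between 0.07 and 0.15 m), for 0.2 s.
At the end, for the whole second after the job is handed in: Bottle upright (6 deg), centre within 30 mm of the mat's centre. Caddy hangs at rest by its straps on the upper bar, within 35 mm of its middle, origin 26 to 42 mm in front of the bar axis, underside 70 to 150 mm up, upright within 8 deg, squared to the stand within 11 deg, let go (horizontal distance between bottle and mat below 0.03 m and height (world z) of bottle between 0.003 and 0.012 m and angle between bottle's own z axis and vertical below 0.1 rad and contact force between caddy and stand above 0.5 N and x of caddy in the frame of stand between -0.042 and -0.026 m and y of caddy in the frame of stand between -0.035 and 0.035 m and height (world z) of caddy between 0.07 and 0.15 m and angle between caddy's own z axis and vertical below 0.15 rad and angle between the x axis of caddy and the x axis of stand, either way round below 0.2 rad and linear speed of caddy below 0.02 m/s); the robot touches nothing.
It fails at once if the caddy is knocked, dropped or pressed hard against the stand (over 40 N) (contact force between caddy and stand above 40 N).
It fails at once if the bottle is tipped over (angle between bottle's own z axis and vertical above 0.8 rad).
It fails at once if the mug, spice jar, spoon or soap pump is shifted by more than 30 mm (distance of any of mug, jar, spoon, soap from where it was at the start of the episode above 0.03 m).
It also fails if it takes over 64 s, if anything falls off the work surface, if the arm or the gripper's body presses on something with over 40 N, if the wrist force passes 120 N, or if a joint passes its speed limit or range.

ROBOT

A 6-joint arm with a two-finger parallel gripper is mounted at the origin on a cart in front of the work surface, level with it; the furniture and walls round the work are solid. World frame = base frame: x ahead of the robot, y to its left, z up, the work surface at z = 0. Lengths are in m, angles in rad, forces in N, time in s.
With the tool pointing down it reaches from about 0.3 to 0.775 m from the base axis. Payload 14.6 kg.
Tool frame: the origin (TCP) lies between the finger pads; the fingertips stand 19 mm ahead of it and the grasp point (between the pads) is the TCP; z points along the fingers, y is the direction in which the jaws open and shut (so a half turn about z gives the same grasp; the last joint's range is limited). The gripper opens to 94 mm and grips with 3 to 60 N. Pads are 16 mm wide; open, the fingers measure 119 mm over their backs; the gripper's body (75 mm by 177 mm) begins 78 mm behind the grasp point.
Start: joints at [-1.392, 0.3, 1.521, -0, 1.321, -0.067], TCP at [0.134, -0.533, 0.224] pointing down, gripper open.
Joint ranges: [-3.03, 3.03], [-0.79, 2.21], [0.23, 2.52], [-1.04, 4.18], [0, 3.07], [-2.55, 2.55]. Speed limits (rad/s): [2.22, 2.22, 2.57, 3.14, 3.14, 3.14].

INTERFACE

Orientations are given as [roll, pitch, yaw] about the fixed x, y, z axes, in that order (R = Rz(yaw) Ry(pitch) Rx(roll)).
In Python, from station import telemetry, vision, ctrl gives the robot as it stands. The module is installed in compiled form; this text tells all that it offers.
- The arm moves only by the shell command python3 -m creep 'ROWS' [FORCE]. ROWS is JSON, a list of rows, each a list of 3 entries, a list of its own where there are three numbers: the shift along the tool's x, y, z in units of 50 mm (1.0 is 50 mm), then the turn about the tool's z in units of 8 degrees (1.0 is 8 degrees), then the opening, from 0 (shut) to 1 (fully open). In form: [[[tx, ty, tz], twist, gripper], ...]. A call has 1 to 12 rows; each row is the pose to reach, as a shift and turn from the pose commanded when the call began, along the tool's axes at that moment; what a row does not reach only later rows make up. A row lasts 1/10 s, in which the tool goes at most 50 mm and 8.59 degrees, less where a joint would pass 70% of its speed; a pose out of reach is approached as far as the arm can. A call with a gripper value outside its range is refused whole. The fingers move at their own pace and stop on an object; FORCE is the grip in N (left out, the last holds). Time passes only in rows, so rows that repeat a pose let the fingers close. It gives the time, the measured TCP pose, the force and the opening at its end, in the units of the state.
- telemetry.get_obs(): the state, without advancing time (a new reading comes with each control period).
- vision.camera(name): name is "side" or "top" or "wrist"; returns a dict with "img" (420x560x3 uint8, red, green, blue), "depth" (420x560 float32, m along the optical axis (not along the pixel's ray), 0 where there is no reading), "vertical_fov" (degrees; the focal length in pixels is half the picture's height over the tangent of half this angle, whatever the lens; pixels are square), "cx", "cy" (the principal point, pixels), "dist" ([k1, k2, p1, p2, k3] as OpenCV has them; the pictures are not rectified), "extrinsics" (4x4, takes a point from camera to world coordinates); the wrist camera has in their place "hand_eye" (4x4, takes a point from camera to tool coordinates, whose origin is the TCP and whose axes are the flange's). Camera axes: x right, y down, z forward; pixel columns grow to the right and rows downward; lengths in m; the calibration is good to about 2 mm. A picture is of the moment at which its call begins: read the wrist's pose just before it.
- ctrl.hand_in(): hands the job in, once; it reports no verdict.
The state is a dict: "time_s": time; "qpos": joint angles; "joint_vel": joint speeds; "tau": joint torques, N m; "ee_pos": TCP position; "eef_rot": TCP orientation; "force": force on the tool from outside, world axes, zero at the start; "moment": the same for the moment, N m; "grip_width": finger opening in m.
Only numpy, scipy, OpenCV 4.12 (cv2) and the standard library are available. Lean on these libraries where they do the work, as an engineer would, in place of code of your own. Each camera call takes 0.05 s, during which the arm holds its last target.

## Working session

There is one attempt and no reset: what is moved stays moved. The work goes in short steps, Python scripts to look and compute and a shell command to move; the robot and the scene stay as the last step left them, time stands still between calls to the robot, and variables do not carry over. Pictures are saved under pics/ and viewed, and the job is handed in when it is done.

```bash
mkdir -p pics; ls
python3 - <<'E'
from station import telemetry, vision
import cv2, numpy as np
print(telemetry.get_obs())
for n in ["side","top","wrist"]:
    c=vision.camera(n); cv2.imwrite(f"pics/{n}0.png",c["img"][:,:,::-1]); np.savez(f"{n}0.npz",**c)
    print(n,{k:(v.tolist() if hasattr(v,'tolist') else v) for k,v in c.items() if k not in("img","depth")})
E
```

```text
pics
{'time_s': 0.0, 'qpos': array([-1.39160393e+00,  3.00456198e-01,  1.52159001e+00, -1.32256272e-05,
        1.32068733e+00, -6.65845442e-02]), 'joint_vel': array([ 0.0023131 ,  0.00025724, -0.00039803, -0.00076825, -0.00123331,
        0.00083798]), 'tau': array([ 3.81211576e-03, -5.31806195e+01, -3.52744603e+01,  7.08305812e-02,
        2.43988994e-02, -7.65982963e-05]), 'ee_pos': array([ 0.13377956, -0.53323264,  0.22389071]), 'eef_rot': array([-3.14045345e+00, -6.31271365e-05,  2.45780190e-01]), 'force': array([-0.3523496 ,  0.15299809, -0.42570009]), 'moment': array([ 0.00459047,  0.03299342, -0.00271115]), 'grip_width': 0.09396567755281496}
side {'vertical_fov': 51.69967281307417, 'cx': 281.46686949689166, 'cy': 207.2184095218609, 'dist': [-0.08838270802524603, 0.0, 0.0, 0.0, 0.0], 'extrinsics': [[-0.9343178507835904, -0.252046212515639, 0.25203741877676306, 0.311960606832371], [-0.3559673865683, 0.6233590203016471, -0.6962117145727332, 0.7520697047066678], [0.018367727319037495, -0.7402001341293393, -0.6721356916784299, 0.9334307627295108], [0.0, 0.0, 0.0, 1.0]]}
top {'vert
[... 179 characters left out ...]
64588279446, 0.18604711952379427, 0.34689710009927394], [-0.9997944167828811, 0.010343354113596345, 0.01743958702089786, -0.01411703177102657], [-0.01905903252224354, -0.18588820069567763, -0.9823860392541413, 1.5362348883097932], [0.0, 0.0, 0.0, 1.0]]}
wrist {'vertical_fov': 69.44651608679104, 'cx': 278.9555013532615, 'cy': 216.39020100491115, 'dist': [-0.017075099356017504, 0.0, 0.0, 0.0, 0.0], 'hand_eye': [[0.0009862783029480175, -0.9658423503446472, -0.2591285039045977, 0.0756212773482576], [0.999996501548934, 0.0015885960319732674, -0.0021150065103197435, 3.181596959800359e-05], [0.002454413371995424, -0.2591255113711755, 0.9658405381902464, -0.16142317309100632], [0.0, 0.0, 0.0, 1.0]]}
```

View pics/side0.png

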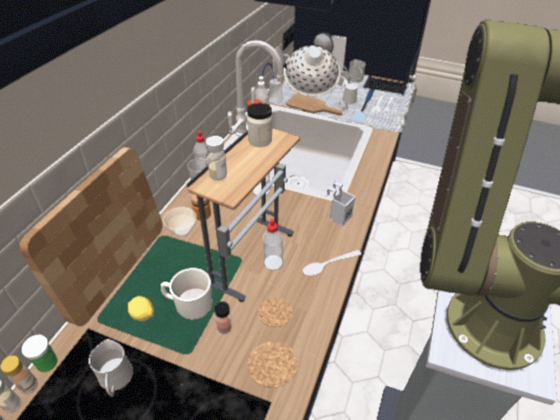

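View pics/top0.png

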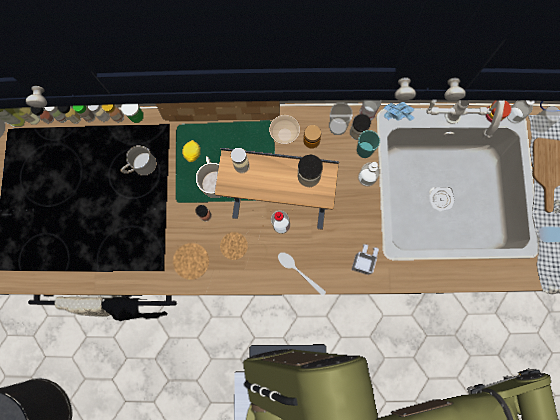

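View pics/wrist0.png

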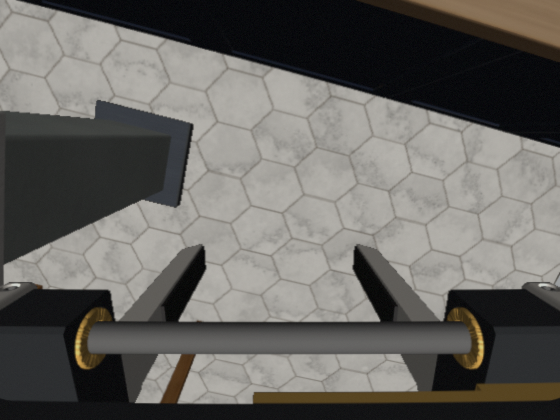

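Side view: the stand is in the middle, with the squeeze bottle (red cap) at (272,245), the caddy at (342,207), the large cork mat at (273,363) and a small cork mat at (275,312). Top view: bottle (280,222), caddy (365,261), mats (191,261) and (234,246).

```bash
cat > h.py <<'E'
import numpy as np, cv2
from station import telemetry, vision
from scipy.spatial.transform import Rotation as R
def tool():
    o=telemetry.get_obs(); T=np.eye(4); T[:3,:3]=R.from_euler('xyz',o['eef_rot']).as_matrix(); T[:3,3]=o['ee_pos']; return T
def load(n):
    return dict(np.load(n,allow_pickle=True))
def K(c):
    f=210/np.tan(np.radians(float(c['vertical_fov']))/2)
    return np.array([[f,0,float(c['cx'])],[0,f,float(c['cy'])],[0,0,1]])
def rays(c,px,E):
    n=cv2.undistortPoints(np.array(px,float).reshape(-1,1,2),K(c),np.array(c['dist'],float)).reshape(-1,2)
    d=np.c_[n,np.ones(len(n))]@E[:3,:3].T
    return E[:3,3],d
def plane(c,px,z,E=None):
    E=c['extrinsics'] if E is None else E
    o,d=rays(c,px,E); return o+d*((z-o[2])/d[:,2])[:,None]
def cloud(c,E=None):
    E=c['extrinsics'] if E is None else E
    v,u=np.mgrid[0:420,0:560]; o,d=rays(c,np.c_[u.ravel(),v.ravel()],E)
    P=(o+d*c['depth'].reshape(-1,1)).reshape(420,560,3); P[c['depth']==0]=np.nan; return P
def snap(n,f):
    T=tool(); c=vision.camera(n); c=dict(c)
    if 'hand_eye' in c: c['extrinsics']=T@np.array(c['hand_eye'])
    cv2.imwrite(f"pics/{f}.png",c['img'][:,:,::-1]); np.savez(f"{f}.npz",**c); return c
E
python3 - <<'E'
from h import *
s=load("side0.npz");t=load("top0.npz")
for c,n,bx in((s,'s',(150,80,420,400)),(t,'t',(150,100,420,310))):
    x0,y0,x1,y1=bx
    im=c['img'][y0:y1,x0:x1,::-1]; sc=min(800/(x1-x0),600/(y1-y0)); cv2.imwrite(f"pics/crop_{n}.png",cv2.resize(im,None,fx=sc,fy=sc)); print(sc)
    P=cloud(c)
    img=c['img'].astype(int); hsv=cv2.cvtColor(c['img'],cv2.COLOR_RGB2HSV)
    for nm,px in dict(s=dict(bottle=(272,245),cap=(271,227),caddy=(342,207),mat=(273,363),small=(275,312),board=(245,165),bar=(258,205),jar=(222,318),spoon=(315,268)),t=dict(cap=(279,214),bottle=(281,226),caddy=(365,261),mat=(191,261),small=(234,246),board=(270,180)))[n].items():
        print(n,nm,P[px[1],px[0]].round(3))
E
```

```text
1.875
s bottle [0.594 0.039 0.104]
s cap [0.603 0.022 0.151]
s caddy [ 0.469 -0.21   0.07 ]
s mat [0.488 0.297 0.006]
s small [0.535 0.165 0.006]
s board [0.661 0.038 0.343]
s bar [ 0.738 -0.201 -0.005]
s jar [0.627 0.267 0.07 ]
s spoon [ 0.485 -0.013  0.002]
2.857142857142857
t cap [0.606 0.017 0.171]
t bottle [0.581 0.013 0.115]
t caddy [ 0.486 -0.247  0.003]
t mat [0.491 0.299 0.001]
t small [0.537 0.163 0.005]
t board [0.66  0.035 0.345]
```

```bash
python3 -m creep '[[[0,0,-0.4],0,1],[[0,0,-0.4],0,1]]'; python3 -c "
from h import *
print(telemetry.get_obs()['qpos'])"
```

```text
time_s: 0.35
ee_pos: [0.134, -0.5341, 0.2462]
eef_rot: [3.139, 0.0, 0.246]
force: [0.1, -0.5, 0.4]
grip_width: 0.0943
[-1.39158742e+00  2.83582851e-01  1.49095310e+00  1.76922954e-05
  1.36408712e+00 -6.65722390e-02]
```

View pics/crop_s.png

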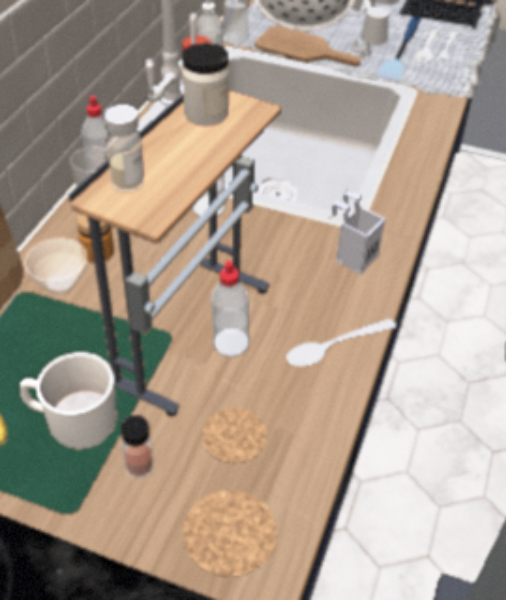

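View pics/crop_t.png

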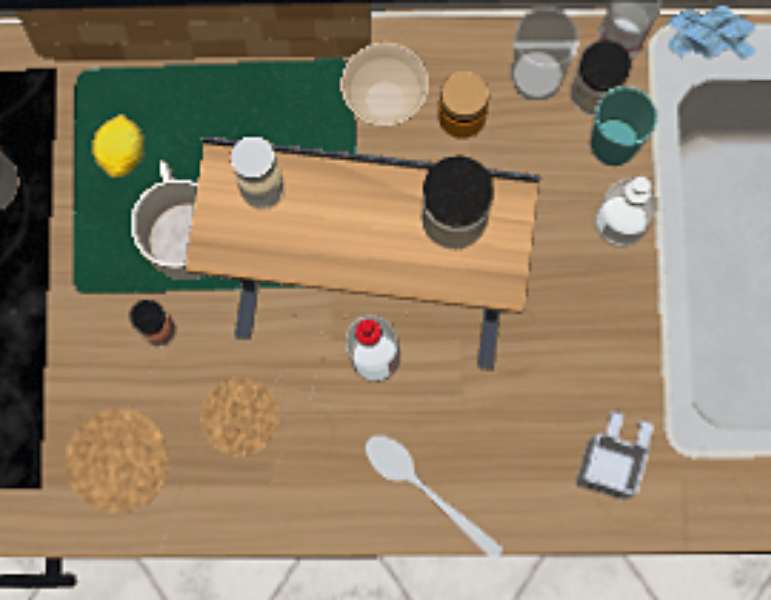

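```bash
python3 -m creep '[[[0,1,0],0,1],[[0,2,0],0,1],[[0,3,0],0,1],[[0,4,0],0,1],[[0,5,0],0,1],[[0,6,0],0,1],[[0,7,0],0,1],[[0,8,0],0,1]]'; python3 -c "
from h import *
print(telemetry.get_obs()['qpos'])"; python3 -m creep '[[[0,0,0],0,1],[[0,0,0],0,1]]';python3 -c "
from h import *
print(telemetry.get_obs()['qpos'])"
```

```text
time_s: 1.15
ee_pos: [0.2018, -0.8049, 0.2243]
eef_rot: [3.12, -0.0, 0.246]
force: [0.3, -0.7, 0.0]
grip_width: 0.0946
[-1.36961436e+00  1.10335720e+00  2.34374000e-01  1.30751706e-03
  1.78227481e+00 -4.43589814e-02]
time_s: 1.35
ee_pos: [0.2018, -0.8049, 0.2293]
eef_rot: [3.113, 0.0, 0.246]
force: [-0.3, -0.1, 1.0]
grip_width: 0.0936
[-1.36966633e+00  1.09648258e+00  2.36009805e-01  1.27186550e-03
  1.78096935e+00 -4.43907944e-02]
```

```bash
python3 -m creep '[[[0,1,0],0,1],[[0,2,0],0,1],[[0,3,0],0,1],[[0,4,0],0,1]]';  python3 -m creep '[[[0,1,0],0,1],[[0,2,0],0,1],[[0,3,0],0,1],[[0,4,0],0,1]]'; python3 -c "
from h import *
print(telemetry.get_obs()['qpos'])"; python3 -m creep '[[[0,-1,0],0,1],[[0,-2,0],0,1],[[0,-2,0],0,1]]';python3 -c "
from h import *
print(telemetry.get_obs()['qpos'])"
```

```text
time_s: 1.75
ee_pos: [0.2059, -0.8214, 0.2018]
eef_rot: [3.079, 0.0, 0.246]
force: [-0.7, 0.1, -0.9]
grip_width: 0.0941
time_s: 2.15
ee_pos: [0.2094, -0.8353, 0.1797]
eef_rot: [3.046, 0.0, 0.246]
force: [0.8, -0.1, 0.5]
grip_width: 0.0938
[-1.36889805  1.15782225  0.23544665  0.00416753  1.65248171 -0.0433394 ]
time_s: 2.45
ee_pos: [0.1919, -0.7667, 0.1736]
eef_rot: [3.046, 0.0, 0.246]
force: [-0.0, -0.9, 0.6]
grip_width: 0.0943
[-1.37329329  0.86197244  0.78149785  0.00469058  1.40220263 -0.04881229]
```

Commanding beyond reach lets the tool tilt outward, and the tilt persists, which is how I can come in from the front. Next I'll measure the scene.

Run:
```python
from h import *
s=load("side0.npz");t=load("top0.npz")
Pt=cloud(t);Ps=cloud(s)
hsv=cv2.cvtColor(t['img'],cv2.COLOR_RGB2HSV)
# board top points
m=(abs(Pt[...,2]-0.345)<.006)&(Pt[...,0]>.5)&(Pt[...,0]<.9)&(abs(Pt[...,1])<.3)
v,u=np.where(m); q=plane(t,np.c_[u,v],.344)[:,:2].astype(np.float32)
r=cv2.minAreaRect(q); print('board',r, cv2.boxPoints(r).round(3).tolist(), np.nanmedian(Pt[m][:,2]))
# front edge fit: per column max row
# caddy rim
m=(abs(Pt[...,2]-0.085)<.008)&(Pt[...,0]>.4)&(Pt[...,0]<.56)&(Pt[...,1]<-.15)&(Pt[...,1]>-.3)
v,u=np.where(m); print('caddy rim px',len(u)); q=Pt[m][:,:2].astype(np.float32); r=cv2.minAreaRect(q); print(r,cv2.boxPoints(r).round(3).tolist())
m=(Pt[...,2]>.097)&(Pt[...,0]>.4)&(Pt[...,0]<.6)&(Pt[...,1]<-.15)&(Pt[...,1]>-.3)
print('straps',Pt[m].round(3).tolist())
# mats: cork color
h=Pt
wood=t['img'][261,191],t['img'][246,234],t['img'][280,300]; print(wood)
# side crops for upper cabinets
for z in(.4,.6,.8,1.0):
    mm=(Pt[...,2]>z)&(Pt[...,0]>0.3)
    print(z, mm.sum(), Pt[mm].min(0) if mm.any() else None)
print('wall x', [ (Ps[...,0][(Ps[...,2]>a)&(Ps[...,2]<a+.1)&(abs(Ps[...,1])<.5)].max().round(3)) for a in (.1,.3,.5)])
```

```text
board ((0.665565550327301, 0.019555136561393738), (0.2997322976589203, 0.12408450990915298), 82.22307586669922) [[0.5839999914169312, -0.12099999934434891], [0.7070000171661377, -0.13699999451637268], [0.746999979019165, 0.1599999964237213], [0.6240000128746033, 0.17599999904632568]] 0.34413197018919883
caddy rim px 81
((0.4869847893714905, -0.24118855595588684), (0.0567292682826519, 0.07620302587747574), 72.17876434326172) [[0.44200000166893005, -0.25699999928474426], [0.5149999856948853, -0.2800000011920929], [0.5320000052452087, -0.22599999606609344], [0.45899999141693115, -0.2029999941587448]]
straps [[0.523, -0.229, 0.11], [0.523, -0.232, 0.112], [0.523, -0.236, 0.108], [0.522, -0.237, 0.118], [0.523, -0.241, 0.111], [0.52, -0.229, 0.115], [0.521, -0.233, 0.108], [0.52, -0.236, 0.108], [0.52, -0.238, 0.11], [0.52, -0.24, 0.114], [0.517, -0.229, 0.112], [0.518, -0.233, 0.105], [0.517, -0.235, 0.114], [0.516, -0.237, 0.119], [0.514, -0.229, 0.114], [0.514, -0.232, 0.111], [0.514, -0.235, 0.112], [0.514, -0.238, 0.11], [0.516, -0.261, 0.097], [0.513, -0.26, 0.117], [0.513, -0.263, 
[... 1135 characters left out ...]
 [0.496, -0.258, 0.111], [0.496, -0.26, 0.115], [0.495, -0.262, 0.119], [0.496, -0.266, 0.11], [0.493, -0.254, 0.115], [0.494, -0.258, 0.109], [0.494, -0.261, 0.105], [0.493, -0.263, 0.113], [0.493, -0.266, 0.113], [0.492, -0.254, 0.097], [0.491, -0.256, 0.103], [0.491, -0.258, 0.109], [0.49, -0.259, 0.117], [0.49, -0.263, 0.111]]
(array([174, 132,  88], dtype=uint8), array([158, 120,  80], dtype=uint8), array([165, 134, 103], dtype=uint8))
0.4 57966 [ 0.64032626 -0.49162729  0.40038694]
0.6 57140 [ 0.66378519 -0.49162729  0.74343375]
0.8 50273 [ 0.66378519 -0.46161982  0.80000532]
1.0 8719 [ 0.69286267 -0.35535766  1.00000025]
wall x [np.float64(1.017), np.float64(1.024), np.float64(1.025)]
```

Run:
```python
from h import *
s=load("side0.npz");t=load("top0.npz")
Pt=cloud(t);Ps=cloud(s)
# bottle
for n,P in(('t',Pt),('s',Ps)):
    m=(P[...,2]>.02)&(P[...,2]<.18)&(P[...,0]>.5)&(P[...,0]<.65)&(abs(P[...,1]-.02)<.06)
    Q=P[m]; 
    for a in np.arange(.02,.18,.02):
        k=(Q[:,2]>a)&(Q[:,2]<a+.02)
        if k.sum()>4: print(n,'bottle',a.round(2),k.sum(),Q[k].min(0).round(3),Q[k].max(0).round(3),Q[k].mean(0).round(3))
im=s['img'][150:300,200:310,::-1]; cv2.imwrite('pics/barcrop.png',cv2.resize(im,None,fx=4,fy=4,interpolation=cv2.INTER_CUBIC))
im=t['img'][225:295,160:260,::-1]; cv2.imwrite('pics/matcrop.png',cv2.resize(im,None,fx=6,fy=6,interpolation=cv2.INTER_CUBIC))
im=t['img'][235:285,340:390,::-1]; cv2.imwrite('pics/cadcrop.png',cv2.resize(im,None,fx=10,fy=10,interpolation=cv2.INTER_CUBIC))
```

```text
t bottle 0.02 22 [ 0.576 -0.011  0.021] [0.594 0.036 0.04 ] [0.581 0.009 0.031]
t bottle 0.04 16 [ 0.576 -0.011  0.042] [0.596 0.039 0.057] [0.582 0.013 0.049]
t bottle 0.06 22 [ 0.577 -0.011  0.06 ] [0.6   0.032 0.078] [0.583 0.008 0.068]
t bottle 0.08 28 [ 0.577 -0.011  0.08 ] [0.632 0.043 0.1  ] [0.589 0.009 0.09 ]
t bottle 0.1 123 [ 0.577 -0.008  0.101] [0.631 0.042 0.12 ] [0.599 0.016 0.112]
t bottle 0.12 69 [0.583 0.001 0.12 ] [0.622 0.039 0.14 ] [0.599 0.017 0.126]
t bottle 0.14 48 [0.591 0.006 0.142] [0.616 0.029 0.158] [0.603 0.018 0.152]
t bottle 0.16 14 [0.601 0.014 0.16 ] [0.609 0.023 0.176] [0.605 0.019 0.17 ]
s bottle 0.02 94 [0.574 0.01  0.02 ] [0.626 0.042 0.04 ] [0.593 0.033 0.03 ]
s bottle 0.04 96 [0.575 0.009 0.04 ] [0.624 0.043 0.06 ] [0.595 0.032 0.05 ]
s bottle 0.06 95 [0.575 0.009 0.06 ] [0.623 0.042 0.08 ] [0.594 0.033 0.07 ]
s bottle 0.08 100 [0.575 0.01  0.08 ] [0.628 0.044 0.1  ] [0.594 0.034 0.09 ]
s bottle 0.1 172 [ 0.575 -0.003  0.1  ] [0.629 0.043 0.12 ] [0.597 0.029 0.11 ]
s bottle 0.12 89 [0.585 0.001 0.12 ] [0.62  0.033 0.139] [0.599 0.024 0.128]
s bottle 0.14 75 [0.591 0.005 0.14 ] [0.615 0.03  0.16 ] [0.602 0.021 0.149]
s bottle 0.16 177 [ 0.599 -0.038  0.16 ] [0.65  0.079 0.179] [0.637 0.018 0.174]
```

Run:
```python
from h import *
from scipy.optimize import least_squares
D=[(.300456,1.52159,.5498,.2239,0),(.28358,1.49095,.5506,.2462,0.0),(1.1034,.23437,.8298,.2243,.02),(1.0965,.236,.8298,.2293,.0285),(1.15782,.23545,.8612,.1797,.0955),(.86197,.7815,.7904,.1736,.0955)]
def f(p):
    h,a,b,L,g=p; r=[]
    for q2,q3,R_,z,t in D:
        r+=[a*np.sin(q2)+b*np.sin(q2+q3+g)+L*np.sin(t)-R_, h+a*np.cos(q2)+b*np.cos(q2+q3+g)-L*np.cos(t)-z]
    return r
s=least_squares(f,[.3,.4,.4,.3,0]); print(s.x,np.abs(s.fun).max())
S=load("side0.npz");T=load("top0.npz")
for c in(S,T):
    P=cloud(c); m=(P[...,2]>.5)&(P[...,0]>.55)
    Q=P[m]; 
    for a in np.arange(.5,1.2,.05):
        k=(Q[:,2]>a)&(Q[:,2]<a+.05)
        if k.sum(): print(a.round(2),k.sum(),'xmin',Q[k][:,0].min().round(3),np.percentile(Q[k][:,0],5).round(3),'y',Q[k][:,1].min().round(2),Q[k][:,1].max().round(2))
```

```text
[0.2151517  0.4248666  0.45014121 0.2474509  0.08773882] 0.0005696360561878722
0.5 4914 xmin 1.014 1.017 y -0.56 0.33
0.55 3157 xmin 1.015 1.017 y -0.38 0.3
0.7 790 xmin 0.693 0.694 y 0.21 0.5
0.75 5793 xmin 0.692 0.694 y 0.23 0.5
0.8 697 xmin 0.692 0.694 y 0.4 0.47
0.7 480 xmin 0.694 0.695 y -0.49 0.51
0.75 6387 xmin 0.693 0.695 y -0.49 0.5
0.8 8741 xmin 0.664 0.67 y -0.46 0.47
0.85 10352 xmin 0.693 0.695 y -0.44 0.44
0.9 10431 xmin 0.693 0.695 y -0.41 0.41
0.95 12030 xmin 0.693 0.695 y -0.38 0.38
1.0 8607 xmin 0.693 0.695 y -0.36 0.35
1.05 112 xmin 0.694 0.695 y 0.28 0.33
```

View pics/barcrop.png

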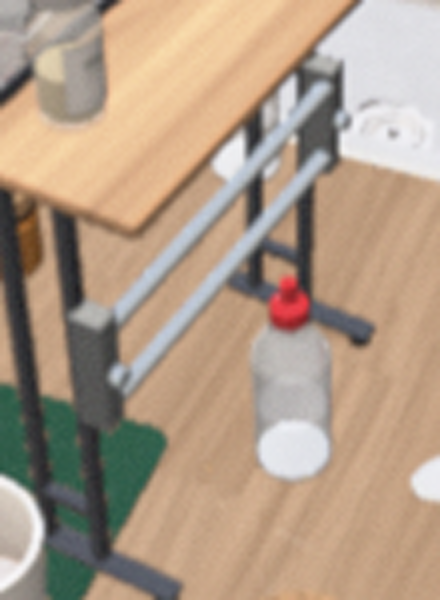

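View pics/matcrop.png

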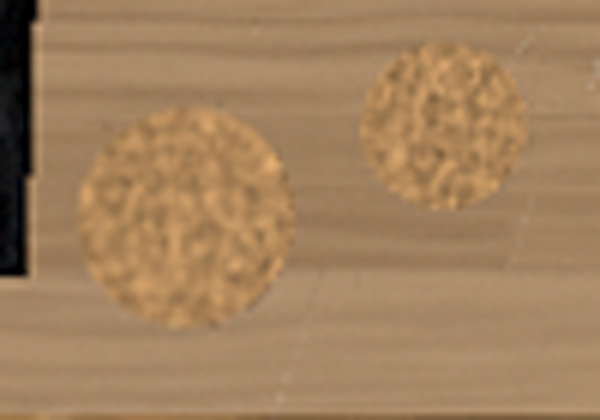

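View pics/cadcrop.png

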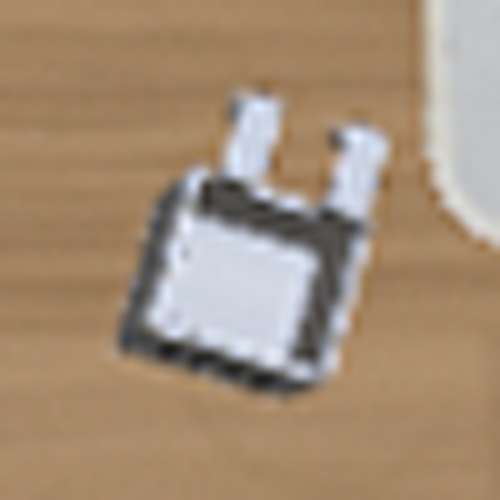

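Run:
```python
from h import *
s=load("side0.npz");t=load("top0.npz"); Ps=cloud(s)
n=np.array([.991,-.1335,0]); yd=np.array([.1335,.991,0]); O=np.array([.645,.0222,0])
for k,px in dict(up=[(230,227.5),(245,211),(260,195),(281,172.5)],lo=[(231,245),(250,224),(265,208),(282.5,189)]).items():
    o,d=rays(s,px,s['extrinsics']); lam=((O-o)@n)/(d@n); p=o+d*lam[:,None]; print(k,[( ((q-O)@n).round(3),((q-O)@yd).round(3),q[2].round(4)) for q in p])
    for u,v in px:
        w=Ps[int(round(v))-1:int(round(v))+2,int(round(u))-1:int(round(u))+2].reshape(-1,3)-O
        print(np.c_[w@n,w@yd,w[:,2]].round(3)[[1,3,4,5,7]].tolist())
for name,z,px in (('mat',.006,(191.2,261.3)),('mat small',.006,(234,245.8))): print(name,plane(t,[px],z).round(4))
# caddy rim corners from crop (outer): crop/10+(340,235)
c=np.array([(195,165),(372,215),(322,390),(120,345)])/10+[340,235]-.0
q=plane(t,c,.085); print('rim',q.round(4).tolist())
st=np.array([(258,95),(360,128),(240,178),(342,215)])/10+[340,235]; print('straps',plane(t,st,.112).round(4).tolist())
```

```text
up [(np.float64(-0.0), np.float64(0.112), np.float64(0.2311)), (np.float64(-0.0), np.float64(0.048), np.float64(0.2307)), (np.float64(-0.0), np.float64(-0.023), np.float64(0.2287)), (np.float64(-0.0), np.float64(-0.132), np.float64(0.2261))]
[[-0.003, 0.116, 0.238], [-0.002, 0.118, 0.236], [-0.003, 0.116, 0.235], [-0.004, 0.114, 0.233], [-0.005, 0.12, 0.236]]
[[-0.002, 0.05, 0.237], [-0.0, 0.052, 0.235], [-0.003, 0.052, 0.235], [-0.004, 0.049, 0.234], [-0.006, 0.056, 0.237]]
[[-0.001, -0.022, 0.233], [-0.003, -0.013, 0.237], [-0.003, -0.017, 0.234], [-0.005, -0.019, 0.234], [-0.006, -0.013, 0.235]]
[[-0.003, -0.126, 0.236], [-0.002, -0.122, 0.235], [-0.005, -0.123, 0.236], [-0.005, -0.128, 0.233], [-0.006, -0.121, 0.234]]
lo [(np.float64(0.0), np.float64(0.114), np.float64(0.1743)), (np.float64(-0.0), np.float64(0.028), np.float64(0.1709)), (np.float64(-0.0), np.float64(-0.046), np.float64(0.1659)), (np.float64(-0.0), np.float64(-0.143), np.float64(0.1608))]
[[-0.015, 0.134, 0.204], [-0.014, 0.136, 0.202], [-0.014, 0.133, 0.199], [-0.002, 0.113, 0.174], [-0.014, 0.133, 0.196]]
[[-0.002, 0.031, 0.177], [-0.001, 0.035, 0.177], [-0.004, 0.035, 0.179], [-0.004, 0.03, 0.175], [-0.004, 0.034, 0.174]]
[[-0.001, -0.045, 0.171], [-0.003, -0.036, 0.176], [-0.004, -0.04, 0.173], [-0.005, -0.044, 0.17], [-0.006, -0.036, 0.174]]
[[-0.006, -0.128, 0.178], [-0.006, -0.124, 0.177], [-0.006, -0.129, 0.173], [-0.006, -0.135, 0.169], [-0.005, -0.131, 0.168]]
mat [[0.4895 0.2976 0.006 ]]
mat small [[0.5375 0.163  0.006 ]]
rim [[0.507, -0.2192, 0.085], [0.4915, -0.2713, 0.085], [0.44, -0.2545, 0.085], [0.454, -0.1953, 0.085]]
straps [[0.5244, -0.2345, 0.112], [0.5143, -0.264, 0.112], [0.5001, -0.2284, 0.112], [0.4889, -0.2577, 0.112]]
```

```bash
cat >> h.py <<'E'
def go(p,q=None):
    "tool-axis shift in units to world p"
    T=tool(); d=T[:3,:3].T@(np.array(p)-T[:3,3])/.05
    print('units',d.round(2),'dist mm',(np.linalg.norm(d)*50).round(1)); return d
def info():
    o=telemetry.get_obs(); T=tool(); z=T[:3,2]; y=T[:3,1]
    print('t',round(o['time_s'],2),'p',o['ee_pos'].round(4),'q',o['qpos'].round(3),'tilt',np.degrees(np.arccos(-z[2])).round(2),'az',np.degrees(np.arctan2(z[1],z[0])).round(1),'y',y.round(3),'x',T[:3,0].round(3),'F',o['force'].round(1),'g',round(o['grip_width'],4))
E
python3 -c "
from h import *
info(); go([.40,0,.69])"
```

```text
t 2.45 p [ 0.1919 -0.7667  0.1736] q [-1.373  0.862  0.781  0.005  1.402 -0.049] tilt 5.5 az -75.9 y [ 0.242 -0.965  0.096] x [ 0.97   0.243 -0.   ] F [-0.  -0.9  0.6] g 0.0943
units [  7.77 -12.81 -11.61] dist mm 947.5
```

```bash
python3 -m creep '[[[0.4,-0.64,-0.58],-1,1],[[0.78,-1.28,-1.16],-2,1],[[1.17,-1.92,-1.74],-3,1],[[1.55,-2.56,-2.32],-4,1],[[1.94,-3.2,-2.9],-5,1],[[2.33,-3.84,-3.48],-6,1],[[2.72,-4.48,-4.06],-7,1],[[3.11,-5.12,-4.64],-8,1],[[3.5,-5.77,-5.22],-9,1],[[3.89,-6.4,-5.8],-10,1],[[4.27,-7.05,-6.39],-11,1],[[4.66,-7.7,-7],-11,1]]'; python3 -c "
from h import *
info(); go([.40,0,.69])"
```

```text
time_s: 3.65
ee_pos: [0.3165, -0.3049, 0.487]
eef_rot: [3.138, 0.097, 1.786]
force: [0.8, -0.9, 0.4]
grip_width: 0.0941
t 3.65 p [ 0.3165 -0.3049  0.487 ] q [-0.824 -0.053  1.325 -0.047  1.784 -1.051] tilt 5.55 az -75.7 y [0.977 0.214 0.003] x [-0.213  0.972 -0.097] F [ 0.8 -0.9  0.4] g 0.0941
units [ 5.18  2.95 -4.57] dist mm 375.7
```

```bash
python3 -m creep '[[[0.6,0.37,-0.57],-1,1],[[1.3,0.74,-1.14],-2,1],[[1.95,1.1,-1.7],-3,1],[[2.6,1.5,-2.3],-4,1],[[3.25,1.85,-2.85],-5,1],[[3.9,2.2,-3.4],-6,1],[[4.5,2.6,-4],-7,1],[[5.18,2.95,-4.57],-8,1],[[5.18,2.95,-4.57],-8.8,1],[[5.18,2.95,-4.57],-8.8,1]]'; python3 -c "
from h import *
info(); go([.80,0,.9])"
```

```text
time_s: 4.65
ee_pos: [0.402, -0.0016, 0.6888]
eef_rot: [-3.052, 0.036, 3.016]
force: [0.8, 0.0, -1.0]
grip_width: 0.0939
t 4.65 p [ 0.402  -0.0016  0.6888] q [-0.037  0.138  0.617 -0.131  2.355 -1.575] tilt 5.52 az -75.5 y [ 0.128  0.988 -0.089] x [-0.991  0.125 -0.036] F [ 0.8  0.  -1. ] g 0.0939
units [-8.04  0.67 -4.02] dist mm 450.6
```

```bash
python3 -m creep '[[[-0.6,0.05,-0.8],0,1],[[-1.2,0.1,-1.6],0,1],[[-1.8,0.15,-2.4],0,1],[[-2.4,0.2,-3.2],0,1],[[-3,0.25,-4],0,1],[[-3.6,0.3,-4.8],0,1],[[-4.2,0.35,-5.6],0,1],[[-4.8,0.4,-6.4],0,1]]'; python3 -c "
from h import *
info()"
```

```text
time_s: 5.45
ee_pos: [0.4447, 0.0029, 0.7161]
eef_rot: [-3.053, 0.055, 3.013]
force: [0.0, -0.8, -0.2]
grip_width: 0.0938
t 5.45 p [0.4447 0.0029 0.7161] q [-0.023  0.358  0.236 -0.157  2.496 -1.591] tilt 5.99 az -65.6 y [ 0.132  0.987 -0.089] x [-0.99   0.128 -0.055] F [ 0.  -0.8 -0.2] g 0.0938
```

```bash
python3 -m creep '[[[-6,0.3,-6],0,1],[[-6,0.3,-6],0,1],[[-6,0.3,-6],0,1],[[-6,0.3,-6],0,1]]'; python3 -c "
from h import *
info()";python3 -m creep '[[[-5,0.3,-10],0,1],[[-5,0.3,-10],0,1],[[-5,0.3,-10],0,1],[[-5,0.3,-10],0,1]]'; python3 -c "
from h import *
info()"
```

```text
time_s: 5.85
ee_pos: [0.4749, 0.0, 0.701]
eef_rot: [-3.053, 0.073, 3.015]
force: [-0.4, 0.5, 1.1]
grip_width: 0.0946
t 5.85 p [0.4749 0.     0.701 ] q [-0.027  0.393  0.236 -0.148  2.443 -1.585] tilt 6.58 az -57.6 y [ 0.132  0.987 -0.088] x [-0.989  0.126 -0.073] F [-0.4  0.5  1.1] g 0.0946
time_s: 6.25
ee_pos: [0.4541, 0.0048, 0.7173]
eef_rot: [-3.054, 0.096, 3.017]
force: [-0.4, 0.1, -0.2]
grip_width: 0.0942
t 6.25 p [0.4541 0.0048 0.7173] q [-0.016  0.358  0.235 -0.154  2.457 -1.583] tilt 7.42 az -49.5 y [ 0.132  0.987 -0.087] x [-0.988  0.123 -0.096] F [-0.4  0.1 -0.2] g 0.0942
```

```bash
python3 -m creep '[[[-7,0.3,-9],0,1],[[-7,0.3,-9],0,1],[[-7,0.3,-9],0,1],[[-7,0.3,-9],0,1],[[-7,0.3,-9],0,1],[[-7,0.3,-9],0,1],[[-7,0.3,-9],0,1],[[-7,0.3,-9],0,1],[[-7,0.3,-9],0,1],[[-7,0.3,-9],0,1],[[-7,0.3,-9],0,1],[[-7,0.3,-9],0,1]]'; python3 -c "
from h import *
info()"
```

```text
time_s: 7.45
ee_pos: [0.4699, 0.0027, 0.7114]
eef_rot: [-3.055, 0.115, 3.019]
force: [-0.1, -0.3, -0.0]
grip_width: 0.0939
t 7.45 p [0.4699 0.0027 0.7114] q [-0.02   0.372  0.236 -0.149  2.423 -1.581] tilt 8.26 az -44.1 y [ 0.132  0.988 -0.086] x [-0.986  0.121 -0.115] F [-0.1 -0.3 -0. ] g 0.0939
```

```bash
I='from h import *
info()'; python3 -m creep '[[[-7,0.3,-9],0,1]]' >/dev/null; python3 -c "$I";python3 -m creep '[[[-7,0.3,-9],0,1]]'>/dev/null; python3 -c "$I";python3 -m creep '[[[-7,0.3,-9],0,1]]'>/dev/null; python3 -c "$I";python3 -m creep '[[[-7,0.3,-9],0,1],[[-7,0.3,-9],0,1]]' >/dev/null; python3 -c "$I"
```

```text
t 7.55 p [0.4727 0.0027 0.7133] q [-0.019  0.369  0.236 -0.148  2.405 -1.58 ] tilt 9.18 az -39.6 y [ 0.132  0.988 -0.085] x [-0.984  0.119 -0.135] F [-0.3 -0.2 -0.2] g 0.0939
t 7.65 p [0.4743 0.0028 0.7164] q [-0.018  0.364  0.236 -0.148  2.388 -1.579] tilt 10.26 az -35.4 y [ 0.131  0.988 -0.084] x [-0.981  0.117 -0.157] F [-0.3  0.2  0.8] g 0.094
t 7.75 p [0.4752 0.003  0.7198] q [-0.017  0.358  0.236 -0.147  2.373 -1.578] tilt 11.33 az -32.2 y [ 0.131  0.988 -0.083] x [-0.977  0.115 -0.178] F [0.1 0.2 0.3] g 0.0936
t 7.95 p [0.4743 0.0035 0.7247] q [-0.015  0.349  0.235 -0.147  2.359 -1.577] tilt 12.51 az -29.4 y [ 0.131  0.988 -0.082] x [-0.973  0.112 -0.2  ] F [ 0.3  0.1 -0.3] g 0.094
```

```bash
I='from h import *
info()'; python3 -m creep '[[[-9,0.6,-8],0,1]]' >/dev/null;python3 -m creep '[[[-9,0.6,-8],0,1]]' >/dev/null;python3 -m creep '[[[-9,0.6,-8],0,1]]' >/dev/null;python3 -m creep '[[[-9,0.6,-8],0,1]]' >/dev/null; python3 -c "$I";python3 -m creep '[[[-9,0.6,-7],0,1]]'>/dev/null;python3 -m creep '[[[-9,0.6,-7],0,1]]'>/dev/null;python3 -m creep '[[[-9,0.6,-7],0,1]]'>/dev/null;python3 -m creep '[[[-9,0.6,-7],0,1]]'>/dev/null; python3 -c "$I"
```

```text
t 8.35 p [0.5006 0.0046 0.727 ] q [-0.009  0.356  0.236 -0.143  2.265 -1.567] tilt 17.2 az -22.2 y [ 0.13   0.988 -0.078] x [-0.953  0.103 -0.285] F [ 0.4 -0.6  0. ] g 0.0937
t 8.75 p [0.522  0.0062 0.7358] q [-0.003  0.354  0.236 -0.14   2.17  -1.56 ] tilt 22.54 az -17.7 y [ 0.129  0.989 -0.074] x [-0.922  0.092 -0.376] F [ 0.   0.  -0.4] g 0.0939
```

```bash
I='from h import *
info()'; python3 -m creep '[[[-0.6,1,0],0,1],[[-0.6,2,0],0,1],[[-0.6,2.5,0],0,1]]' >/dev/null; python3 -c "$I";python3 -m creep '[[[-9,3,-6],0,1]]' >/dev/null;python3 -m creep '[[[-9,3,-6],0,1]]' >/dev/null;python3 -m creep '[[[-9,3,-6],0,1]]' >/dev/null; python3 -c "$I";python3 -m creep '[[[-9,3,-5],0,1]]'>/dev/null;python3 -m creep '[[[-9,3,-5],0,1]]'>/dev/null;python3 -m creep '[[[-9,3,-5],0,1]]'>/dev/null; python3 -c "$I"
```

```text
t 9.05 p [0.5485 0.123  0.7089] q [ 0.247  0.417  0.236 -0.241  2.119 -1.375] tilt 23.43 az -16.7 y [ 0.127  0.989 -0.07 ] x [-0.916  0.09  -0.391] F [-0.7 -0.   0.1] g 0.094
t 9.35 p [0.5601 0.1344 0.7197] q [ 0.268  0.412  0.235 -0.249  2.047 -1.36 ] tilt 27.77 az -12.7 y [ 0.12   0.991 -0.053] x [-0.883  0.082 -0.463] F [-0.4  0.3  0.1] g 0.0937
t 9.65 p [0.574  0.1478 0.7289] q [ 0.29   0.412  0.236 -0.258  1.97  -1.345] tilt 32.08 az -9.6 y [ 0.11   0.993 -0.036] x [-0.845  0.075 -0.53 ] F [-0.3 -0.7  0.2] g 0.094
```

```bash
I='from h import *
info()'; python3 -m creep '[[[-9,3,-7],0,1]]' >/dev/null;python3 -m creep '[[[-9,3,-7],0,1]]' >/dev/null;python3 -m creep '[[[-9,3,-7],0,1]]' >/dev/null;python3 -m creep '[[[-9,3,-7],0,1]]' >/dev/null; python3 -m creep '[[[0,0,0.5],0,1],[[0,0,1],0,1]]' ; python3 -c "$I"
```

```text
time_s: 10.25
ee_pos: [0.5851, 0.1592, 0.7264]
eef_rot: [-3.126, 0.665, 3.058]
force: [0.8, 0.3, 0.3]
grip_width: 0.0942
t 10.25 p [0.5851 0.1592 0.7264] q [ 0.309  0.307  0.445 -0.258  1.761 -1.304] tilt 38.12 az -6.2 y [ 0.093  0.996 -0.012] x [-0.784  0.066 -0.617] F [0.8 0.3 0.3] g 0.0942
```

```bash
python3 -c "
from h import *
go([.46,.03,.32]);T=tool(); print(T[:3,2].round(3)); go([.604,.018,.104]-.13*T[:3,2])"
```

```text
units [ 6.81 -2.71  5.03] dist mm 444.4
[ 0.614 -0.067 -0.787]
units [ 7.2  -2.63  7.61] dist mm 540.2
```

```bash
python3 -m creep '[[[0.7,-0.28,0.5],0.3,1],[[1.4,-0.56,1],0.3,1],[[2.1,-0.84,1.5],0.3,1],[[2.8,-1.1,2],0.3,1],[[3.5,-1.4,2.5],0.3,1],[[4.2,-1.7,3.1],0.3,1],[[4.9,-2,3.6],0.3,1],[[5.6,-2.2,4.1],0.3,1],[[6.3,-2.5,4.6],0.3,1],[[6.8,-2.7,5],0.3,1],[[7,-2.65,6],0.3,1],[[7,-2.65,6.4],0.3,1]]'; python3 -c "
from h import *
info(); T=tool(); go([.604,.018,.104]-.13*T[:3,2]); snap('wrist','w1'); snap('side','s1')"
```

```text
time_s: 11.45
ee_pos: [0.4928, 0.028, 0.257]
eef_rot: [3.126, 0.66, 3.005]
force: [0.5, 0.3, 0.1]
grip_width: 0.0936
t 11.45 p [0.4928 0.028  0.257 ] q [ 0.025 -0.165  2.066 -0.151  0.589 -1.317] tilt 37.85 az -6.4 y [0.127 0.992 0.012] x [-0.782  0.107 -0.613] F [0.5 0.3 0.1] g 0.0936
units [0.11 0.05 1.19] dist mm 59.6
```

View pics/w1.png

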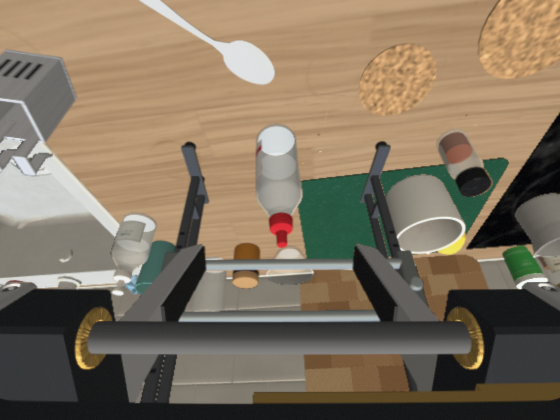

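View pics/s1.png

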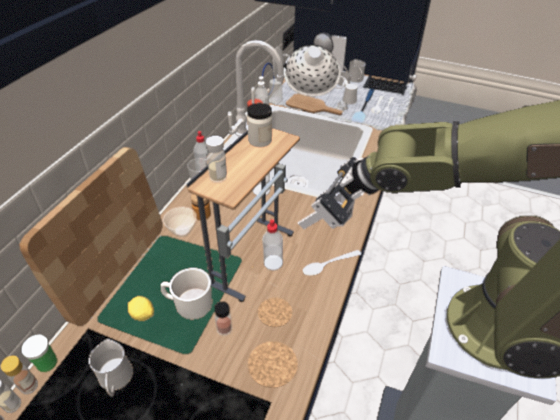

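Wrist view: the bottle is centred between the fingers (280,185), with the red cap at (281,230) and both bars behind it at rows 265 and 317. The caddy is at the left (30,100) and both cork mats are at the top right. The other red-capped bottle seen from the side (200,150) is behind the board, so it isn't the one.

```bash
python3 -c "
from h import *
go([.604,.018,.104]); w=load('w1.npz'); P=cloud(w); m=(P[...,2]>.02)&(P[...,2]<.17)&(P[...,0]>.5)&(P[...,0]<.65)&(abs(P[...,1]-.02)<.05);Q=P[m]
for a in np.arange(.02,.17,.03):
  k=(Q[:,2]>a)&(Q[:,2]<a+.03); print(a.round(2),k.sum(),Q[k].min(0).round(3),Q[k].max(0).round(3))"
```

```text
units [0.12 0.04 3.79] dist mm 189.4
0.02 652 [ 0.574 -0.013  0.02 ] [0.602 0.041 0.05 ]
0.05 725 [ 0.575 -0.012  0.05 ] [0.6   0.042 0.08 ]
0.08 950 [ 0.575 -0.012  0.08 ] [0.611 0.043 0.11 ]
0.11 1023 [ 0.577 -0.009  0.11 ] [0.611 0.04  0.14 ]
0.14 609 [ 0.59  -0.029  0.14 ] [0.647 0.069 0.17 ]Traceback (most recent call last):
  File "<string>", line 5, in <module>
    k=(Q[:,2]>a)&(Q[:,2]<a+.03); print(a.round(2),k.sum(),Q[k].min(0).round(3),Q[k].max(0).round(3))
                                                          ~~~~~~~~^^^
    return umr_minimum(a, axis, None, out, keepdims, initial, where)
ValueError: zero-size array to reduction operation minimum which has no identity
```

```bash
python3 -m creep '[[[0.1,0,0.6],0,1],[[0.1,0,1.2],0,1],[[0.1,0,1.8],0,1],[[0.1,0,2.3],0,1],[[0.1,0,2.8],0,1],[[0.1,0,3.2],0,1],[[0.1,0,3.5],0,1],[[0.1,0,3.77],0,1],[[0.1,0,3.77],0,1],[[0.1,0,3.77],0,1]]' ; python3 -c "
from h import *
info();go([.603,.016,.104]); snap('wrist','w2')"
```

```text
time_s: 12.55
ee_pos: [0.6051, 0.0161, 0.1093]
eef_rot: [3.126, 0.663, 3.005]
force: [0.3, -0.3, -0.4]
grip_width: 0.0939
t 12.55 p [0.6051 0.0161 0.1093] q [-0.007  0.317  1.945 -0.285  0.228 -1.191] tilt 37.99 az -6.4 y [0.126 0.992 0.012] x [-0.781  0.107 -0.615] F [ 0.3 -0.3 -0.4] g 0.0939
units [ 0.1  -0.01  0.06] dist mm 5.7
```

View pics/w2.png

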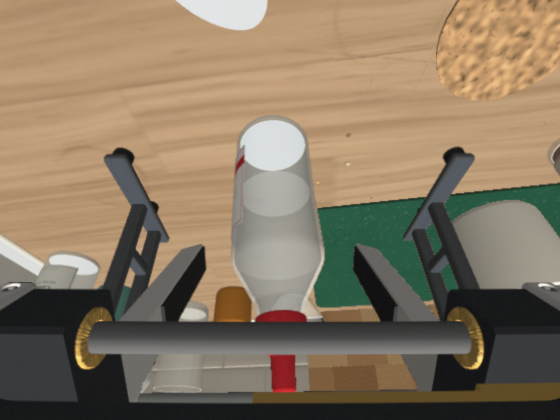

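The bottle is centred between the open fingers (280,230). Closing on it.

```bash
python3 -m creep '[[[0.1,0,0.06],0,0],[[0.1,0,0.06],0,0],[[0.1,0,0.06],0,0],[[0.1,0,0.06],0,0],[[0.1,0,0.06],0,0],[[0.1,0,0.06],0,0],[[0.1,0,0.06],0,0],[[0.1,0,0.06],0,0]]' 20 ; python3 -c "
from h import *
info(); T=tool(); print('up .05',go(T[:3,3]+[0,0,.05]))"
```

```text
time_s: 13.4
ee_pos: [0.6028, 0.0161, 0.1024]
eef_rot: [3.126, 0.661, 3.005]
force: [0.7, -1.9, 1.3]
grip_width: 0.0532
t 13.4 p [0.6028 0.0161 0.1024] q [-0.007  0.325  1.954 -0.306  0.213 -1.169] tilt 37.91 az -6.4 y [0.127 0.992 0.012] x [-0.782  0.108 -0.614] F [ 0.7 -1.9  1.3] g 0.0532
units [-0.61  0.01 -0.79] dist mm 50.0
up .05 [-0.61428091  0.01228652 -0.78899177]
```

```bash
python3 -m creep '[[[-0.2,0,-0.26],0,0],[[-0.4,0,-0.52],0,0],[[-0.61,0.01,-0.79],0,0],[[-0.61,0.01,-0.79],0,0]]' ; python3 -c "
from h import *
info(); go([.52,.06,.152]); go([.4895,.294,.152])"
```

```text
time_s: 13.8
ee_pos: [0.6031, 0.0161, 0.154]
eef_rot: [3.126, 0.664, 3.005]
force: [-1.0, 0.2, -3.5]
grip_width: 0.0531
t 13.8 p [0.6031 0.0161 0.154 ] q [-0.007  0.234  1.923 -0.198  0.329 -1.281] tilt 38.05 az -6.4 y [0.127 0.992 0.013] x [-0.78   0.107 -0.616] F [-1.   0.2 -3.5] g 0.0531
units [ 1.42  0.66 -1.05] dist mm 94.0
units [ 2.39  5.22 -1.74] dist mm 300.2
```

```bash
python3 -m creep '[[[0.4,0.15,-0.3],0,0],[[0.9,0.35,-0.65],0,0],[[1.4,0.7,-1.05],0,0],[[1.6,1.2,-1.15],0,0],[[1.7,1.8,-1.25],0,0],[[1.85,2.4,-1.35],0,0],[[1.95,3,-1.42],0,0],[[2.1,3.6,-1.5],0,0],[[2.2,4.2,-1.6],0,0],[[2.3,4.8,-1.67],0,0],[[2.39,5.2,-1.74],0,0],[[2.39,5.2,-1.74],0,0]]' ; python3 -c "
from h import *
info(); go([.4895,.295,.152]); go([.4895,.295,.113]); snap('side','s3'); snap('wrist','w3')"
```

```text
time_s: 15.0
ee_pos: [0.4881, 0.2947, 0.1492]
eef_rot: [3.127, 0.66, 3.008]
force: [-0.8, -0.3, -2.6]
grip_width: 0.053
t 15.0 p [0.4881 0.2947 0.1492] q [ 0.669  0.256  1.907 -0.808  0.638 -0.191] tilt 37.82 az -6.2 y [0.124 0.992 0.012] x [-0.783  0.105 -0.613] F [-0.8 -0.3 -2.6] g 0.053
units [-0.06  0.01 -0.03] dist mm 3.1
units [0.42 0.   0.59] dist mm 36.3
```

View pics/s3.png

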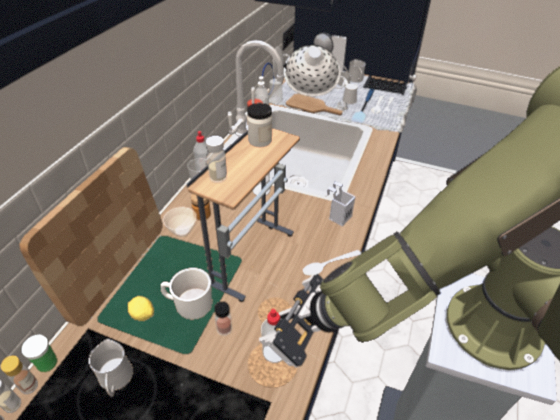

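View pics/w3.png

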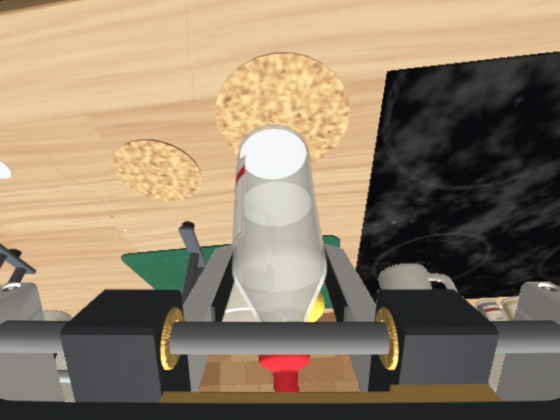

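Wrist view: the large mat is at (283,105) and the bottle's foot at (273,155), hovering over it. Lowering.

```bash
python3 -m creep '[[[0.12,0,0.17],0,0],[[0.25,0,0.34],0,0],[[0.36,0,0.5],0,0],[[0.42,0,0.59],0,0],[[0.42,0,0.59],0,0],[[0.42,0,0.59],0,0]]' ; python3 -c "
from h import *
info(); go([.4895,.295,.108])"
```

```text
time_s: 15.7
ee_pos: [0.4906, 0.2929, 0.1146]
eef_rot: [3.126, 0.661, 3.005]
force: [0.9, 0.2, -3.3]
grip_width: 0.0531
t 15.7 p [0.4906 0.2929 0.1146] q [ 0.664  0.317  1.927 -0.897  0.582 -0.084] tilt 37.9 az -6.4 y [0.127 0.992 0.012] x [-0.782  0.108 -0.614] F [ 0.9  0.2 -3.3] g 0.0531
units [0.1  0.04 0.09] dist mm 7.0
```

```bash
python3 -m creep '[[[0.04,0.02,0.05],0,0],[[0.06,0.04,0.08],0,0],[[0.06,0.04,0.08],0,0],[[0.06,0.04,0.08],0,0]]' ; python3 -c "
from h import *
info()"
```

```text
time_s: 16.1
ee_pos: [0.4908, 0.2951, 0.1096]
eef_rot: [3.126, 0.661, 3.005]
force: [0.5, -0.3, -2.8]
grip_width: 0.0529
t 16.1 p [0.4908 0.2951 0.1096] q [ 0.667  0.329  1.926 -0.91   0.578 -0.067] tilt 37.9 az -6.4 y [0.127 0.992 0.012] x [-0.782  0.107 -0.614] F [ 0.5 -0.3 -2.8] g 0.0529
```

```bash
python3 -m creep '[[[0.02,0,0.03],0,0],[[0.025,0,0.035],0,0],[[0.025,0,0.035],0,0]]' ; python3 -m creep '[[[0.02,0,0.02],0,0],[[0.02,0,0.02],0,0],[[0.02,0,0.02],0,0]]'
```

```text
time_s: 16.4
ee_pos: [0.4915, 0.2952, 0.1084]
eef_rot: [3.125, 0.663, 3.004]
force: [-0.2, -1.5, 5.4]
grip_width: 0.0529
time_s: 16.7
ee_pos: [0.4921, 0.2953, 0.1082]
eef_rot: [3.124, 0.665, 3.004]
force: [-0.9, -4.4, 15.5]
grip_width: 0.0528
```

```bash
python3 -m creep '[[[-0.02,0,-0.025],0,0],[[-0.02,0,-0.025],0,0],[[-0.02,0,-0.025],0,0.75],[[-0.02,0,-0.025],0,0.9],[[-0.02,0,-0.025],0,1],[[-0.02,0,-0.025],0,1],[[-0.02,0,-0.025],0,1]]' ; python3 -c "
from h import *
info(); snap('wrist','w4')"
```

```text
time_s: 17.4
ee_pos: [0.4907, 0.295, 0.1074]
eef_rot: [3.126, 0.661, 3.005]
force: [0.2, 0.0, -0.0]
grip_width: 0.0896
t 17.4 p [0.4907 0.295  0.1074] q [ 0.667  0.333  1.927 -0.916  0.575 -0.06 ] tilt 37.89 az -6.4 y [0.127 0.992 0.012] x [-0.782  0.107 -0.614] F [ 0.2  0.  -0. ] g 0.0896
```

View pics/w4.png

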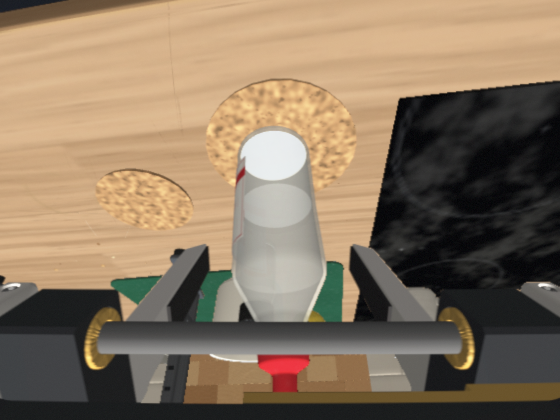

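The bottle stands upright on the large mat and has been released. Backing straight out along the fingers.

```bash
python3 -m creep '[[[0,0,-0.2],0,1],[[0,0,-0.6],0,1],[[0,0,-1.2],0,1],[[0,0,-1.9],0,1],[[0,0,-2.6],0,1],[[0,0,-3.2],0,1],[[0,0,-3.6],0,1]]' ; python3 -c "
from h import *
info(); c=snap('side','s5'); im=c['img'][180:400,180:400,::-1]; cv2.imwrite('pics/s5c.png',cv2.resize(im,None,fx=2.7,fy=2.7))
go([.40,-.20,.26])"
```

```text
time_s: 18.15
ee_pos: [0.3795, 0.3076, 0.2519]
eef_rot: [3.123, 0.662, 3.004]
force: [0.1, 0.1, -0.4]
grip_width: 0.094
t 18.15 p [0.3795 0.3076 0.2519] q [ 0.87  -0.027  1.956 -0.689  0.93  -0.226] tilt 37.94 az -6.2 y [0.126 0.992 0.014] x [-0.781  0.108 -0.615] F [ 0.1  0.1 -0.4] g 0.094
units [ -1.51 -10.03   0.81] dist mm 508.7
```

View pics/s5c.png

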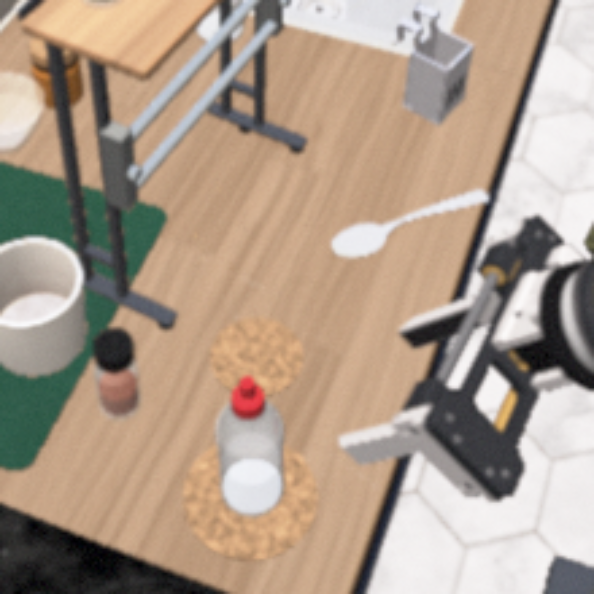

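```bash
python3 -m creep '[[[-0.14,-0.9,0.07],0,1],[[-0.27,-1.8,0.15],0,1],[[-0.41,-2.7,0.22],0,1],[[-0.55,-3.6,0.3],0,1],[[-0.68,-4.55,0.37],0,1],[[-0.82,-5.5,0.44],0,1],[[-0.96,-6.4,0.52],0,1],[[-1.1,-7.3,0.6],0,1],[[-1.23,-8.2,0.66],0,1],[[-1.37,-9.1,0.74],0,1],[[-1.51,-9.8,0.81],0,1],[[-1.51,-10,0.81],0,1]]' ; python3 -c "
from h import *
info(); snap('wrist','w6')"
```

```text
time_s: 19.4
ee_pos: [0.4007, -0.1979, 0.2582]
eef_rot: [3.127, 0.664, 3.005]
force: [1.1, 0.3, 0.3]
grip_width: 0.0937
t 19.4 p [ 0.4007 -0.1979  0.2582] q [-0.752 -0.264  2.142  0.548  0.782 -2.49 ] tilt 38.03 az -6.5 y [0.127 0.992 0.011] x [-0.78   0.107 -0.616] F [1.1 0.3 0.3] g 0.0937
```

View pics/w6.png

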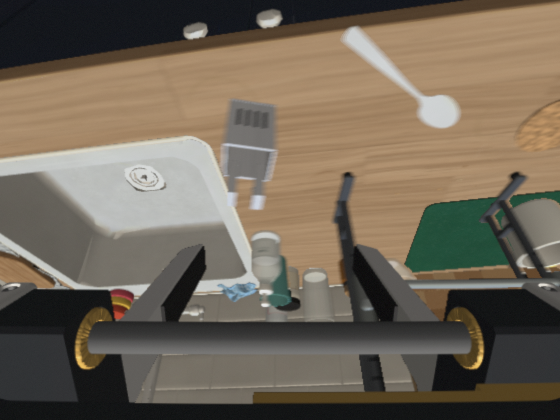

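```bash
python3 -m creep '[[[0,0,0],1,1],[[0,0,0],2,1],[[0,0,0],3,1],[[0,0,0],4,1],[[0,0,0],5,1],[[0,0,0],6,1],[[0,0,0],7,1],[[0,0,0],8,1],[[0,0,0],9,1],[[0,0,0],10,1],[[0,0,0],11,1],[[0,0,0],11.25,1]]' >/dev/null;  python3 -m creep '[[[0,0,0],1,1],[[0,0,0],2,1],[[0,0,0],3,1],[[0,0,0],4,1],[[0,0,0],5,1],[[0,0,0],6,1],[[0,0,0],7,1],[[0,0,0],8,1],[[0,0,0],9,1],[[0,0,0],10,1],[[0,0,0],11.25,1],[[0,0,0],11.25,1]]' ; python3 -c "
from h import *
info(); snap('wrist','w7')"
```

```text
time_s: 21.85
ee_pos: [0.4011, -0.1957, 0.2576]
eef_rot: [-3.123, -0.661, -0.141]
force: [0.8, 0.4, 1.0]
grip_width: 0.094
t 21.85 p [ 0.4011 -0.1957  0.2576] q [-0.745 -0.265  2.144  0.543  0.78   0.664] tilt 37.89 az -6.4 y [-0.13  -0.991 -0.014] x [ 0.781 -0.111  0.614] F [0.8 0.4 1. ] g 0.094
```

View pics/w7.png

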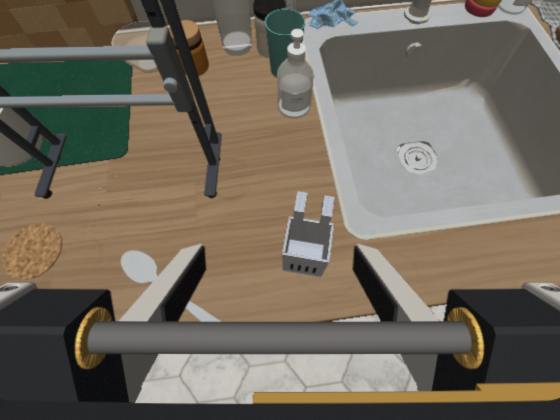

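```bash
python3 -c "
from h import *
w=load('w7.npz'); im=w['img'][185:285,270:350,::-1]; cv2.imwrite('pics/w7c.png',cv2.resize(im,None,fx=6,fy=6,interpolation=cv2.INTER_CUBIC))
P=cloud(w); m=(P[...,2]>.06)&(P[...,2]<.13)&(P[...,0]>.42)&(P[...,0]<.56)&(P[...,1]<-.18)&(P[...,1]>-.3)
k=P[m]; s=k[k[:,2]>.1]; print('strap',s.min(0).round(3),s.max(0).round(3), cv2.minAreaRect(s[:,:2].astype(np.float32)))
r=k[abs(k[:,2]-.085)<.004]; print('rim',len(r),cv2.minAreaRect(r[:,:2].astype(np.float32)))"
```

```text
strap [ 0.487 -0.271  0.1  ] [ 0.526 -0.222  0.115] ((0.5065354704856873, -0.2467244416475296), (0.04414278268814087, 0.02641683630645275), 71.71217346191406)
rim 480 ((0.48341554403305054, -0.23928701877593994), (0.05595884472131729, 0.06921553611755371), 72.52315521240234)
```

View pics/w7c.png

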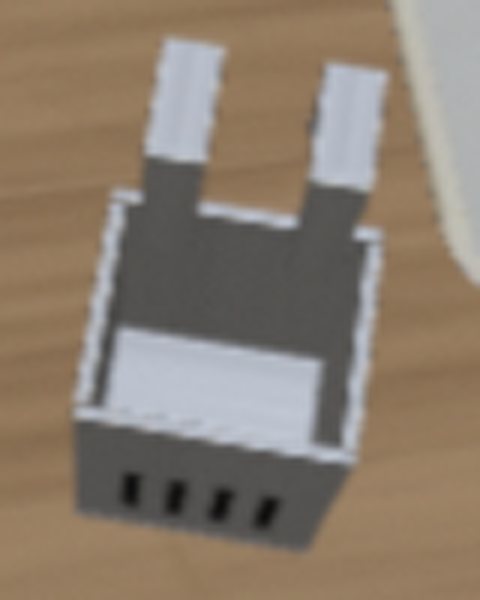

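```bash
python3 -c "
from h import *
w=load('w7.npz'); c=np.array([(118,190),(382,232),(355,460),(77,412)])/6+[270,185]
q=plane(w,c,.085,w['extrinsics'])[:,:2]; print(q.round(4).tolist(),q.mean(0).round(4)); f=(q[2]+q[3])/2;b=(q[0]+q[1])/2; print(np.degrees(np.arctan2(*(b-f)[::-1])),np.linalg.norm(b-f), np.linalg.norm(q[0]-q[1]))
s=np.array([.5065,-.2467]); a=np.radians(-18); print('from strap', s-np.array([np.cos(a),np.sin(a)])*.0345)
go([.473,-.235,.055]-.11*tool()[:3,2])"
```

```text
[[0.5056, -0.2191], [0.4891, -0.2712], [0.4431, -0.2566], [0.4598, -0.2044]] [ 0.4744 -0.2378]
-17.69415232668987 0.048147111848205956 0.054601795948563125
from strap [ 0.47368855 -0.23603891]
units [-1.28  0.65  1.93] dist mm 120.2
```

```bash
python3 -m creep '[[[-0.43,0.23,0.64],0,1],[[-0.86,0.46,1.3],0,1],[[-1.28,0.68,1.93],0,1],[[-1.28,0.68,1.93],0,1],[[-1.28,0.68,2.4],0,1],[[-1.28,0.68,2.9],0,1],[[-1.28,0.68,3.4],0,1],[[-1.28,0.68,3.8],0,1],[[-1.28,0.68,4.13],0,1],[[-1.28,0.68,4.13],0,1],[[-1.28,0.68,4.13],0,1]]'; python3 -c "
from h import *
info(); snap('wrist','w8'); go([.474,-.2365,.055])"
```

```text
time_s: 23.0
ee_pos: [0.4735, -0.2365, 0.0568]
eef_rot: [-3.127, -0.663, -0.134]
force: [-0.1, -0.3, -0.1]
grip_width: 0.0943
t 23.0 p [ 0.4735 -0.2365  0.0568] q [-0.696  0.313  2.133  1.256  0.366 -0.127] tilt 38.01 az -6.3 y [-0.125 -0.992 -0.012] x [ 0.781 -0.106  0.616] F [-0.1 -0.3 -0.1] g 0.0943
units [-0.01 -0.    0.04] dist mm 2.0
```

View pics/w8.png

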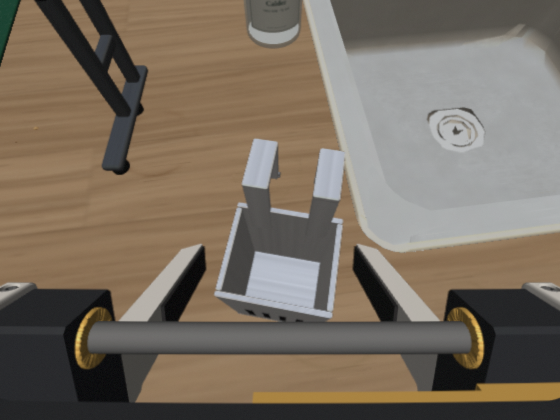

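The caddy sits between the jaws (280,265). Closing lightly so it squares itself, then firmer.

```bash
python3 -m creep '[[[0,0,0.02],0,0.7],[[0,0,0.02],0,0.6],[[0,0,0.02],0,0.5],[[0,0,0.02],0,0],[[0,0,0.02],0,0],[[0,0,0.02],0,0],[[0,0,0.02],0,0],[[0,0,0.02],0,0]]' 8;python3 -m creep '[[[0,0,0],0,0],[[0,0,0],0,0],[[0,0,0],0,0],[[0,0,0],0,0]]' 25; python3 -c "
from h import *
info(); snap('wrist','w9');T=tool();go(T[:3,3]+[0,0,.05])"
```

```text
time_s: 23.85
ee_pos: [0.4736, -0.2368, 0.0545]
eef_rot: [-3.126, -0.662, -0.137]
force: [-1.8, 0.0, 4.8]
grip_width: 0.0626
time_s: 24.25
ee_pos: [0.4737, -0.2369, 0.0546]
eef_rot: [-3.126, -0.662, -0.137]
force: [-2.0, 0.7, 5.3]
grip_width: 0.0614
t 24.25 p [ 0.4737 -0.2369  0.0546] q [-0.696  0.318  2.132  1.264  0.363 -0.135] tilt 37.93 az -6.4 y [-0.127 -0.992 -0.012] x [ 0.782 -0.107  0.615] F [-2.   0.7  5.3] g 0.0614
units [ 0.61 -0.01 -0.79] dist mm 50.0
```

View pics/w9.png

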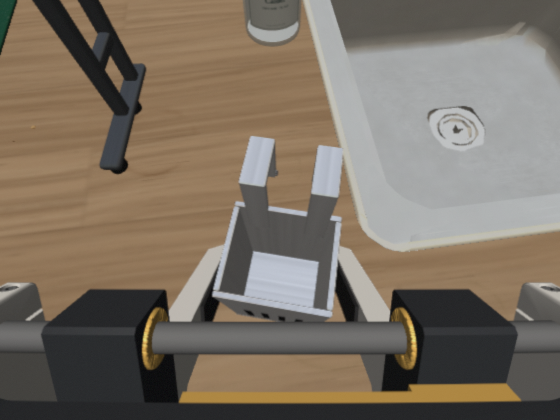

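The jaws hold it cornerwise (61 mm opening instead of 56), because friction kept it from squaring. The fix is to lift it slightly, twist by the offset, set it down, let go and re-grip.

```bash
python3 -m creep '[[[0.09,0,-0.12],0,0],[[0.18,0,-0.24],0,0],[[0.18,0,-0.24],-0.5,0],[[0.18,0,-0.24],-1,0],[[0.18,0,-0.24],-1.5,0],[[0.18,0,-0.24],-1.65,0],[[0.18,0,-0.24],-1.65,0]]'; python3 -c "
from h import *
info()
w=snap('wrist','w10'); P=cloud(w); m=(P[...,2]>.06)&(P[...,2]<.16)&(P[...,0]>.42)&(P[...,0]<.56)&(P[...,1]<-.18)&(P[...,1]>-.3)
k=P[m]; s=k[k[:,2]>.112]; print('strap',s.min(0).round(3),s.max(0).round(3), cv2.minAreaRect(s[:,:2].astype(np.float32)))
T=tool(); go(T[:3,3]-[0,0,.010])"
```

```text
time_s: 25.0
ee_pos: [0.4731, -0.2367, 0.069]
eef_rot: [2.982, -0.644, 0.152]
force: [-0.3, -1.0, -1.7]
grip_width: 0.0616
t 25.0 p [ 0.4731 -0.2367  0.069 ] q [-0.697  0.283  2.13   1.168  0.378 -0.261] tilt 37.86 az -6.3 y [ 0.055 -0.99   0.127] x [0.791 0.121 0.6  ] F [-0.3 -1.  -1.7] g 0.0616
strap [ 0.42  -0.3    0.112] [ 0.524 -0.18   0.16 ] ((0.47196412086486816, -0.24000287055969238), (0.11999751627445221, 0.10393279790878296), 89.99554443359375)
units [-0.12 -0.03  0.16] dist mm 10.0
```

View pics/w10.png

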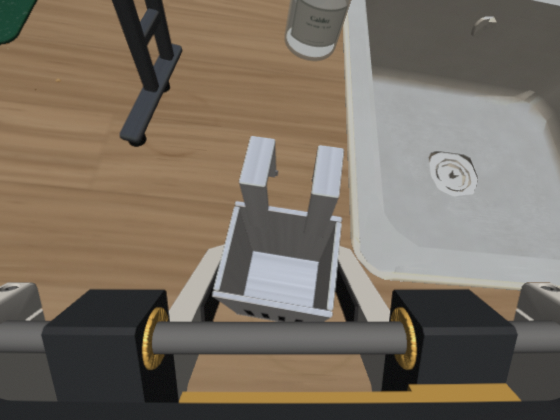

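```bash
python3 -m creep '[[[-0.05,-0.01,0.07],0,0],[[-0.1,-0.03,0.13],0,0],[[-0.12,-0.03,0.16],0,0],[[-0.12,-0.03,0.16],0,0],[[-0.12,-0.03,0.16],0,0]]'; python3 -c "
from h import *
info()"
```

```text
time_s: 25.55
ee_pos: [0.4733, -0.2366, 0.0591]
eef_rot: [2.981, -0.644, 0.153]
force: [0.1, 0.3, -1.7]
grip_width: 0.0617
t 25.55 p [ 0.4733 -0.2366  0.0591] q [-0.696  0.307  2.132  1.232  0.368 -0.331] tilt 37.89 az -6.4 y [ 0.055 -0.99   0.128] x [0.79  0.122 0.601] F [ 0.1  0.3 -1.7] g 0.0617
```

```bash
python3 -m creep '[[[0,0,0],0,0.7],[[0,0,0],0,0.75],[[0,0,0],0,0.85],[[0,0,0],0,1],[[0,0,0],0,1],[[0,0,0],0.5,1],[[0,0,0],1,1],[[0,0,0],1.5,1],[[0,0,0],1.63,1],[[0,0,0],1.63,1]]'; python3 -c "
from h import *
info()
w=snap('wrist','w11'); P=cloud(w); m=(P[...,2]>.06)&(P[...,2]<.12)&(P[...,0]>.42)&(P[...,0]<.56)&(P[...,1]<-.20)&(P[...,1]>-.275)
k=P[m]; s=k[(k[:,2]>.1)&(k[:,0]>.47)]; print('strap',s.min(0).round(3),s.max(0).round(3), cv2.minAreaRect(s[:,:2].astype(np.float32)))"
```

```text
time_s: 26.55
ee_pos: [0.4733, -0.2366, 0.0592]
eef_rot: [-3.129, -0.661, -0.132]
force: [-0.8, 0.1, 0.2]
grip_width: 0.0938
t 26.55 p [ 0.4733 -0.2366  0.0592] q [-0.696  0.306  2.132  1.232  0.368 -0.105] tilt 37.9 az -6.4 y [-0.124 -0.992 -0.01 ] x [ 0.782 -0.104  0.614] F [-0.8  0.1  0.2] g 0.0938
strap [ 0.492 -0.271  0.1  ] [ 0.523 -0.225  0.115] ((0.5078839659690857, -0.24817335605621338), (0.04414103552699089, 0.02690053917467594), 83.5035171508789)
```

View pics/w11.png

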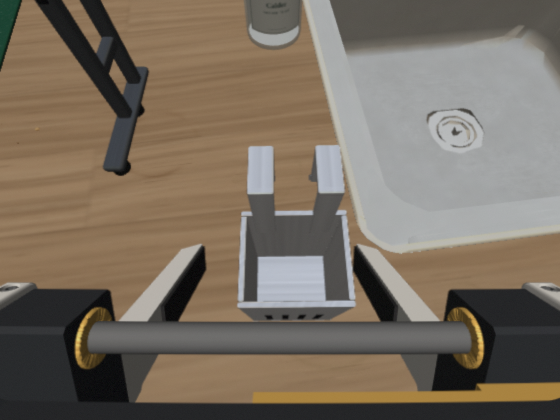

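Squared up: the caddy's yaw is now about −6.5° against the jaws' −7.2°. It sits ~7 mm to the right, so I'll re-centre and grip.

```bash
python3 -m creep '[[[-0.03,0.15,0.05],0,1],[[-0.03,0.15,0.05],0,1],[[-0.03,0.15,0.05],0,0.6],[[-0.03,0.15,0.05],0,0.5],[[-0.03,0.15,0.05],0,0],[[-0.03,0.15,0.05],0,0],[[-0.03,0.15,0.05],0,0],[[-0.03,0.15,0.05],0,0],[[-0.03,0.15,0.05],0,0]]' 10;python3 -m creep '[[[0,0,0],0,0],[[0,0,0],0,0],[[0,0,0],0,0]]' 25; python3 -c "
from h import *
info()
w=snap('wrist','w12'); P=cloud(w); m=(P[...,2]>.06)&(P[...,2]<.12)&(P[...,0]>.42)&(P[...,0]<.56)&(P[...,1]<-.20)&(P[...,1]>-.275)
k=P[m]; s=k[(k[:,2]>.1)&(k[:,0]>.47)]; print('strap',s.min(0).round(3),s.max(0).round(3), cv2.minAreaRect(s[:,:2].astype(np.float32)))"
```

```text
time_s: 27.5
ee_pos: [0.4728, -0.2441, 0.0563]
eef_rot: [-3.128, -0.661, -0.133]
force: [-0.4, -0.5, 0.4]
grip_width: 0.0562
time_s: 27.8
ee_pos: [0.4727, -0.2441, 0.0563]
eef_rot: [-3.128, -0.661, -0.133]
force: [-0.9, -0.7, 1.6]
grip_width: 0.0558
t 27.8 p [ 0.4727 -0.2441  0.0563] q [-0.712  0.32   2.123  1.24   0.376 -0.125] tilt 37.9 az -6.4 y [-0.125 -0.992 -0.011] x [ 0.782 -0.105  0.614] F [-0.9 -0.7  1.6] g 0.0558
strap [ 0.492 -0.271  0.1  ] [ 0.524 -0.224  0.115] ((0.5079383254051208, -0.24760989844799042), (0.04417315125465393, 0.027008110657334328), 83.18547058105469)
```

View pics/w12.png

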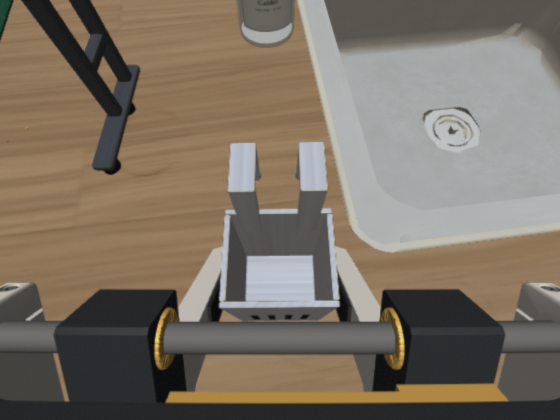

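```bash
python3 -m creep '[[[0.3,0,-0.4],0,0],[[0.7,0,-0.9],0,0],[[1.1,0,-1.4],0,0],[[1.5,0,-1.9],0,0],[[1.9,-0.01,-2.45],0,0],[[2.14,-0.01,-2.76],0,0],[[2.14,-0.01,-2.76],0,0]]'; python3 -c "
from h import *
info(); go([.495,.0415,.231])"
```

```text
time_s: 28.55
ee_pos: [0.4727, -0.2458, 0.2333]
eef_rot: [-3.131, -0.665, -0.131]
force: [-0.5, -0.6, -3.0]
grip_width: 0.0558
t 28.55 p [ 0.4727 -0.2458  0.2333] q [-0.715 -0.012  1.988  0.588  0.679  0.611] tilt 38.09 az -6.5 y [-0.124 -0.992 -0.008] x [ 0.78  -0.103  0.617] F [-0.5 -0.6 -3. ] g 0.0558
units [-0.27 -5.76 -0.1 ] dist mm 288.2
```

```bash
python3 -m creep '[[[-0.03,-0.5,0],0,0],[[-0.06,-1.1,0],0,0],[[-0.09,-1.8,0],0,0],[[-0.12,-2.5,-0.03],0,0],[[-0.15,-3.2,-0.05],0,0],[[-0.18,-3.9,-0.07],0,0],[[-0.2,-4.6,-0.09],0,0],[[-0.24,-5.2,-0.1],0,0],[[-0.27,-5.6,-0.1],0,0],[[-0.27,-5.76,-0.1],0,0],[[-0.27,-5.76,-0.1],0,0],[[-0.27,-5.76,-0.1],0,0]]'; python3 -c "
from h import *
info(); w=snap('wrist','w13'); s=snap('side','s13'); im=s['img'][130:310,180:380,::-1]; cv2.imwrite('pics/s13c.png',cv2.resize(im,None,fx=3.3,fy=3.3,interpolation=cv2.INTER_CUBIC))"
```

```text
time_s: 29.75
ee_pos: [0.494, 0.0421, 0.2282]
eef_rot: [-3.129, -0.659, -0.132]
force: [0.4, -1.6, -3.5]
grip_width: 0.0556
t 29.75 p [0.494  0.0421 0.2282] q [ 0.066 -0.119  2.098 -0.218  0.521  1.917] tilt 37.76 az -6.3 y [-0.124 -0.992 -0.01 ] x [ 0.784 -0.104  0.612] F [ 0.4 -1.6 -3.5] g 0.0556
```

View pics/w13.png

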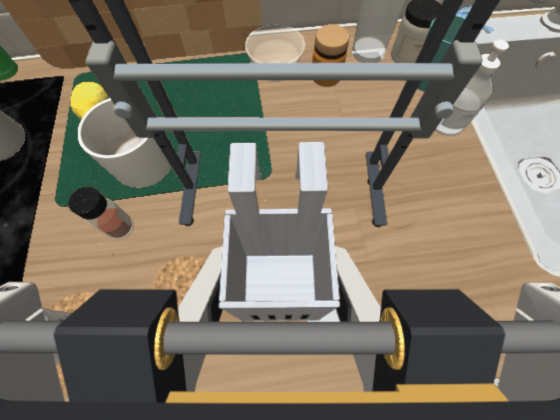

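View pics/s13c.png

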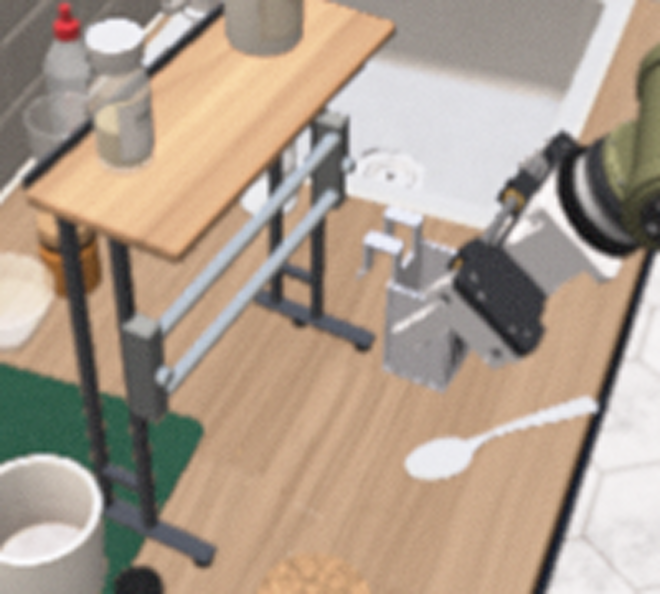

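```bash
cat > rel.py <<'E'
from h import *
import sys
def run(f,rows=(50,150)):
    w=load(f+'.npz'); P=cloud(w); c=w['extrinsics'][:3,3]
    xs=np.array([.991,-.1335,0]); ys=np.array([.1335,.991,0]); O=np.array([.645,.0222,0])
    S=(P-O); X=S@xs; Y=S@ys; Z=P[...,2]
    out={}
    for nm,z0 in(('up',.23),('lo',.17)):
        m=(abs(X)<.02)&(abs(Z-z0)<.02)&(abs(Y)<.11)
        v,u=np.where(m)
        pts=P[m]; d=pts-c; 
        # surface points on cylinder radius 6mm: fit axis (x,z) as line in y via least squares
        from scipy.optimize import least_squares
        def res(p): return np.hypot(X[m]-p[0]-p[1]*Y[m],Z[m]-p[2]-p[3]*Y[m])-.006
        r=least_squares(res,[0.003,0,z0,0],loss='soft_l1',f_scale=.002)
        print(nm,m.sum(),'x,dx/dy,z,dz/dy',r.x.round(4),'rms',np.sqrt(np.mean(r.fun**2)).round(4)); out[nm]=r.x
    return P,X,Y,Z,out
if __name__=='__main__':
    P,X,Y,Z,o=run(sys.argv[1])
    T=tool(); t=T[:3,3]; zc=t[2]+.052
    xs=np.array([.991,-.1335,0]); ys=np.array([.1335,.991,0]); O=np.array([.645,.0222,0])
    tx=(t-O)@xs; ty=(t-O)@ys; print('tcp stand',tx.round(4),ty.round(4),t[2].round(4))
    m=(abs(Z-t[2]-.0555)<.006)&(X>tx+.01)&(X<tx+.07)&(abs(Y-ty)<.035)&(X<-.02 if tx<-.06 else True)
    print('straps n',m.sum(),'x',X[m].min().round(4),X[m].max().round(4),'y',Y[m].min().round(4),Y[m].max().round(4),'z',np.median(Z[m]).round(4))
    r=cv2.minAreaRect(np.c_[X[m],Y[m]].astype(np.float32)); print(r)
E
python3 rel.py w13; python3 -c "
from h import *
s=load('s13.npz')
"
```

```text
up 5005 x,dx/dy,z,dz/dy [-0.0075 -0.0037  0.2394  0.0008] rms 0.002
lo 3153 x,dx/dy,z,dz/dy [-0.0065  0.0031  0.1803  0.0033] rms 0.0021
tcp stand -0.152 -0.0009 0.2288
straps n 2918 x -0.1304 -0.103 y -0.0214 0.0228 z 0.2848
((-0.11662918329238892, 0.0008021555840969086), (0.026679033413529396, 0.04435199871659279), 1.0995055437088013)
```

Run:
```python
from rel import *
for f in('w13','w1','s1','side0','s5','s13'):
    print(f)
    try: P,X,Y,Z,o=run(f)
    except Exception as e: print(e); continue
    for nm in('up','lo'):
        x,dx,z,dz=o[nm]
        m=(np.hypot(X-x-dx*Y,Z-z-dz*Y)<.012)&(abs(Y)<.09)
        print('  surf mean',nm,X[m].mean().round(4),Z[m].mean().round(4),np.percentile(Z[m],[5,95]).round(4),np.percentile(X[m],[5,95]).round(4))
```

```text
w13
up 5005 x,dx/dy,z,dz/dy [-0.0075 -0.0037  0.2394  0.0008] rms 0.002
lo 3153 x,dx/dy,z,dz/dy [-0.0065  0.0031  0.1803  0.0033] rms 0.0021
  surf mean up -0.0034 0.2357 [0.2303 0.2388] [-0.0063  0.0016]
  surf mean lo -0.0029 0.1762 [0.1708 0.1791] [-0.0061  0.0022]
w1
up 2135 x,dx/dy,z,dz/dy [ 0.0004 -0.0013  0.2328  0.0019] rms 0.0006
lo 1549 x,dx/dy,z,dz/dy [-8.700e-03 -8.000e-04  1.775e-01 -1.000e-04] rms 0.0021
  surf mean up -0.0044 0.2339 [0.2285 0.2383] [-0.0063 -0.0018]
  surf mean lo -0.0039 0.1749 [0.1693 0.1787] [-0.0063  0.0006]
s1
up 338 x,dx/dy,z,dz/dy [-0.0007  0.0012  0.2305  0.002 ] rms 0.0012
lo 319 x,dx/dy,z,dz/dy [-0.0005  0.0016  0.1704 -0.0004] rms 0.0013
  surf mean up -0.0029 0.2345 [0.2298 0.2376] [-0.0068  0.0027]
  surf mean lo -0.0028 0.1745 [0.1702 0.1779] [-0.0072  0.0028]
side0
up 344 x,dx/dy,z,dz/dy [-0.0004  0.0015  0.2306  0.0003] rms 0.0013
lo 321 x,dx/dy,z,dz/dy [-0.0005  0.0009  0.1705  0.0004] rms 0.0014
  surf mean up -0.0029 0.2344 [0.2294 0.2379] [-0.007   0.0026]
  surf mean lo -0.0028 0.1745 [0.1699 0.1781] [-0.0068  0.003 ]
s5
up 340 x,dx/dy,z,dz/dy [-0.0005  0.0019  0.2307  0.0004] rms 0.0013
lo 316 x,dx/dy,z,dz/dy [-0.0005  0.0034  0.1706  0.0021] rms 0.0013
  surf mean up -0.003 0.2346 [0.2298 0.2382] [-0.007   0.0028]
  surf mean lo -0.0028 0.1746 [0.1696 0.1779] [-0.0066  0.0028]
s13
up 341 x,dx/dy,z,dz/dy [-0.0007  0.0025  0.2308 -0.0014] rms 0.0013
lo 317 x,dx/dy,z,dz/dy [-0.0006  0.0028  0.1706  0.0031] rms 0.0013
  surf mean up -0.0031 0.2347 [0.2303 0.238 ] [-0.0071  0.0024]
  surf mean lo -0.0028 0.1746 [0.1705 0.178 ] [-0.0069  0.0028]
```

```bash
python3 -c "
from h import *
xs=np.array([.991,-.1335,0]); ys=np.array([.1335,.991,0]); O=np.array([.645,.0222,0])
for a in(-.1,-.06,-.0354): go(O+a*xs+[0,0,.233])"
```

```text
units [ 0.87 -0.01  0.57] dist mm 52.2
units [ 1.5  -0.    1.06] dist mm 92.1
units [1.89 0.   1.36] dist mm 116.7
```

```bash
python3 -m creep '[[[0.2,0,0.1],0,0],[[0.4,0,0.22],0,0],[[0.6,0,0.37],0,0],[[0.87,0,0.57],0,0],[[1.1,0,0.75],0,0],[[1.3,0,0.9],0,0],[[1.5,0,1.06],0,0],[[1.5,0,1.06],0,0]]'; python3 -c "
from h import *
info(); s=snap('side','s14'); im=s['img'][130:310,180:380,::-1]; cv2.imwrite('pics/s14c.png',cv2.resize(im,None,fx=3.3,fy=3.3,interpolation=cv2.INTER_CUBIC))
snap('wrist','w14')
xs=np.array([.991,-.1335,0]); ys=np.array([.1335,.991,0]); O=np.array([.645,.0222,0])
for a in(-.06,-.0354): go(O+a*xs+[0,0,.233])"; python3 rel.py w14
```

```text
time_s: 30.65
ee_pos: [0.5867, 0.0302, 0.2334]
eef_rot: [-3.128, -0.661, -0.134]
force: [-0.4, 0.1, -1.9]
grip_width: 0.0559
t 30.65 p [0.5867 0.0302 0.2334] q [ 0.025  0.089  1.881 -0.169  0.521  1.843] tilt 37.87 az -6.4 y [-0.125 -0.992 -0.01 ] x [ 0.782 -0.105  0.614] F [-0.4  0.1 -1.9] g 0.0559
units [-0.    0.01  0.01] dist mm 0.4
units [0.39 0.01 0.31] dist mm 24.7
up 5174 x,dx/dy,z,dz/dy [ 1.000e-04 -1.100e-03  2.327e-01  2.300e-03] rms 0.0005
lo 2291 x,dx/dy,z,dz/dy [-0.     -0.001   0.1727  0.0021] rms 0.0005
tcp stand -0.0601 0.0003 0.2333
straps n 2132 x -0.0379 -0.02 y -0.0207 0.0237 z 0.2899
((-0.028646301478147507, 0.0014670547097921371), (0.017910471186041832, 0.044350765645504), 0.94903165102005)
```

View pics/s14c.png

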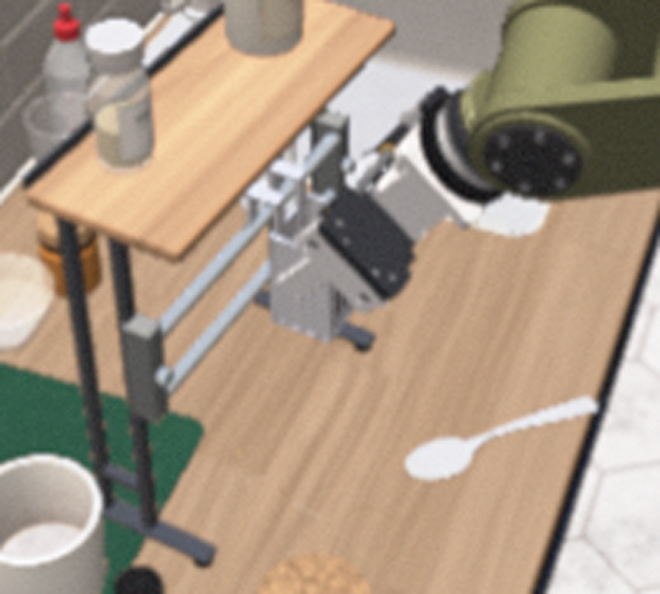

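View pics/w14.png

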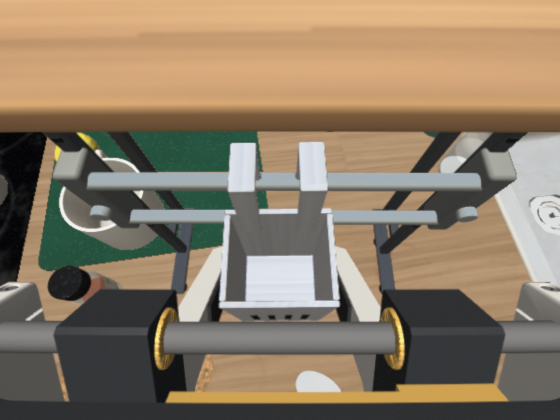

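Wrist view: upper bar at row 182 (fit: axis at stand x = 0.0, z = 0.2327) and straps at (243,165) and (312,165), clear of the bar and under the board. Moving the slot over the bar.

```bash
python3 -m creep '[[[0.13,0,0.1],0,0],[[0.26,0,0.21],0,0],[[0.39,0,0.31],0,0],[[0.39,0,0.31],0,0],[[0.39,0,0.31],0,0]]'; python3 -c "
from h import *
info(); snap('wrist','w15')
s=snap('side','s15'); im=s['img'][130:310,180:380,::-1]; cv2.imwrite('pics/s15c.png',cv2.resize(im,None,fx=3.3,fy=3.3,interpolation=cv2.INTER_CUBIC))
xs=np.array([.991,-.1335,0]); ys=np.array([.1335,.991,0]); O=np.array([.645,.0222,0])
for z in(.233,.20,.19): go(O-.0353*xs+[0,0,z])"
```

```text
time_s: 31.25
ee_pos: [0.6102, 0.0275, 0.2333]
eef_rot: [-3.128, -0.661, -0.133]
force: [-0.4, -0.1, -2.7]
grip_width: 0.0561
t 31.25 p [0.6102 0.0275 0.2333] q [ 0.018  0.141  1.823 -0.158  0.526  1.827] tilt 37.87 az -6.4 y [-0.125 -0.992 -0.01 ] x [ 0.782 -0.105  0.614] F [-0.4 -0.1 -2.7] g 0.0561
units [-0.    0.01  0.01] dist mm 0.8
units [-0.41  0.02  0.53] dist mm 33.4
units [-0.53  0.02  0.69] dist mm 43.4
```

View pics/w15.png

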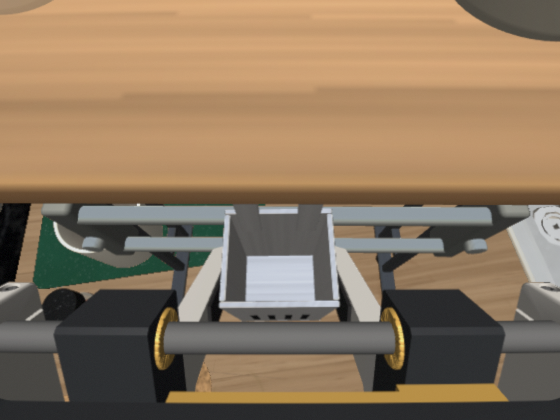

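View pics/s15c.png

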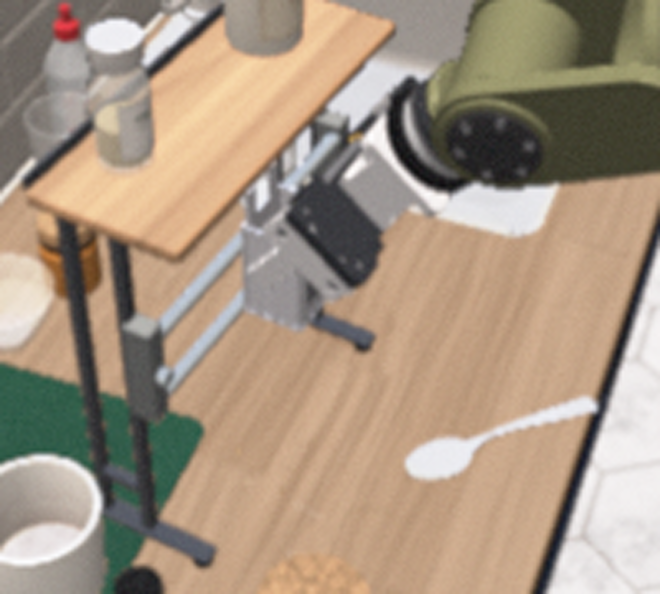

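```bash
python3 -m creep '[[[-0.05,0,0.065],0,0],[[-0.1,0,0.13],0,0],[[-0.15,0,0.19],0,0],[[-0.2,0,0.25],0,0],[[-0.25,0.01,0.32],0,0],[[-0.25,0.01,0.32],0,0]]'; python3 -c "
from h import *
info()
xs=np.array([.991,-.1335,0]); O=np.array([.645,.0222,0]); print((tool()[:3,3]-O)@xs)
for z in(.20,.19): go(O-.0353*xs+[0,0,z])"
```

```text
time_s: 31.95
ee_pos: [0.6099, 0.0272, 0.2124]
eef_rot: [-3.128, -0.66, -0.133]
force: [0.4, -0.2, -2.8]
grip_width: 0.0557
t 31.95 p [0.6099 0.0272 0.2124] q [ 0.017  0.166  1.847 -0.172  0.478  1.842] tilt 37.83 az -6.4 y [-0.125 -0.992 -0.01 ] x [ 0.783 -0.105  0.613] F [ 0.4 -0.2 -2.8] g 0.0557
-0.03543471713987601
units [-0.15  0.01  0.2 ] dist mm 12.4
units [-0.27  0.01  0.35] dist mm 22.4
```

The force is unchanged, so the lips have passed behind the bar. Continuing down.

```bash
python3 -m creep '[[[-0.05,0,0.065],0,0],[[-0.1,0,0.13],0,0],[[-0.15,0,0.2],0,0],[[-0.2,0.01,0.26],0,0],[[-0.25,0.01,0.32],0,0],[[-0.25,0.01,0.32],0,0]]'; python3 -c "
from h import *
info()"
```

```text
time_s: 32.55
ee_pos: [0.6099, 0.027, 0.1922]
eef_rot: [-3.128, -0.66, -0.133]
force: [-0.8, 0.5, -2.2]
grip_width: 0.0555
t 32.55 p [0.6099 0.027  0.1922] q [ 0.017  0.193  1.867 -0.188  0.431  1.861] tilt 37.84 az -6.4 y [-0.125 -0.992 -0.01 ] x [ 0.783 -0.105  0.613] F [-0.8  0.5 -2.2] g 0.0555
```

```bash
for i in 1; do python3 -m creep '[[[-0.02,0,0.03],0,0],[[-0.035,0,0.045],0,0],[[-0.035,0,0.045],0,0]]'; done; python3 -m creep '[[[-0.012,0,0.016],0,0],[[-0.012,0,0.016],0,0],[[-0.012,0,0.016],0,0]]'
```

```text
time_s: 32.85
ee_pos: [0.6101, 0.027, 0.19]
eef_rot: [-3.128, -0.661, -0.133]
force: [-0.3, 0.2, -2.0]
grip_width: 0.0561
time_s: 33.15
ee_pos: [0.6101, 0.027, 0.1891]
eef_rot: [-3.128, -0.661, -0.133]
force: [1.3, -0.2, -2.5]
grip_width: 0.0559
```

```bash
python3 -m creep '[[[-0.012,0,0.016],0,0],[[-0.012,0,0.016],0,0],[[-0.012,0,0.016],0,0]]';python3 -m creep '[[[-0.012,0,0.016],0,0],[[-0.012,0,0.016],0,0],[[-0.012,0,0.016],0,0]]'
```

```text
time_s: 33.45
ee_pos: [0.6101, 0.027, 0.188]
eef_rot: [-3.128, -0.661, -0.133]
force: [-0.0, 0.1, -1.8]
grip_width: 0.0559
time_s: 33.75
ee_pos: [0.6101, 0.027, 0.187]
eef_rot: [-3.128, -0.661, -0.133]
force: [0.4, 0.0, -2.4]
grip_width: 0.0561
```

```bash
python3 -m creep '[[[-0.01,0,0.014],0,0],[[-0.01,0,0.014],0,0],[[-0.01,0,0.014],0,0]]';python3 -m creep '[[[-0.008,0,0.01],0,0],[[-0.008,0,0.01],0,0],[[-0.008,0,0.01],0,0]]'
```

```text
time_s: 34.05
ee_pos: [0.6102, 0.027, 0.1862]
eef_rot: [-3.128, -0.661, -0.133]
force: [-1.0, -0.4, -1.6]
grip_width: 0.0563
time_s: 34.35
ee_pos: [0.6103, 0.027, 0.1858]
eef_rot: [-3.128, -0.662, -0.133]
force: [-0.4, 0.6, -0.2]
grip_width: 0.056
```

```bash
python3 -m creep '[[[-0.006,0,0.008],0,0],[[-0.006,0,0.008],0,0],[[-0.006,0,0.008],0,0],[[-0.006,0,0.008],0,0]]'
```

```text
time_s: 34.75
ee_pos: [0.6105, 0.0271, 0.1857]
eef_rot: [-3.128, -0.663, -0.133]
force: [-3.4, 0.4, 5.8]
grip_width: 0.0561
```

```bash
python3 -m creep '[[[0.002,0,-0.003],0,0],[[0.002,0,-0.003],0,0],[[0.002,0,-0.003],0,0]]'; python3 -c "
from h import *
info(); snap('wrist','w16')
s=snap('side','s16'); im=s['img'][130:310,180:380,::-1]; cv2.imwrite('pics/s16c.png',cv2.resize(im,None,fx=3.3,fy=3.3,interpolation=cv2.INTER_CUBIC))"
```

```text
time_s: 35.05
ee_pos: [0.6104, 0.027, 0.1857]
eef_rot: [-3.128, -0.662, -0.133]
force: [-2.4, -0.1, 4.7]
grip_width: 0.0557
t 35.05 p [0.6104 0.027  0.1857] q [ 0.017  0.203  1.873 -0.196  0.414  1.869] tilt 37.95 az -6.4 y [-0.124 -0.992 -0.011] x [ 0.782 -0.105  0.615] F [-2.4 -0.1  4.7] g 0.0557
```

View pics/s16c.png

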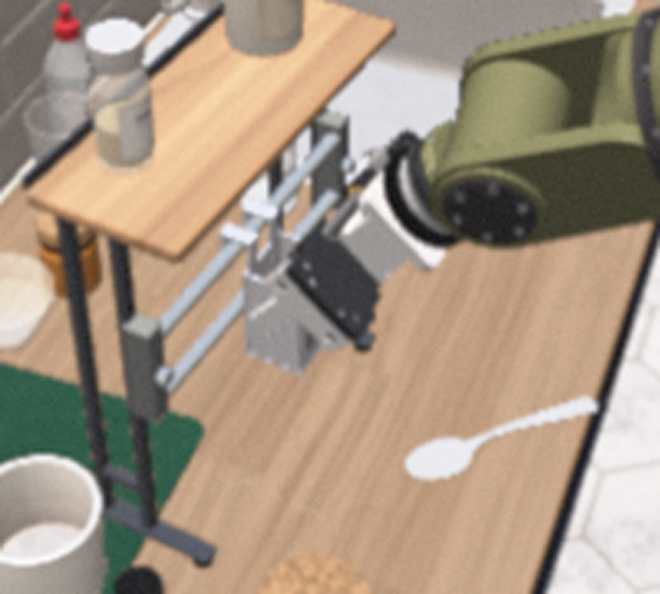

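View pics/w16.png

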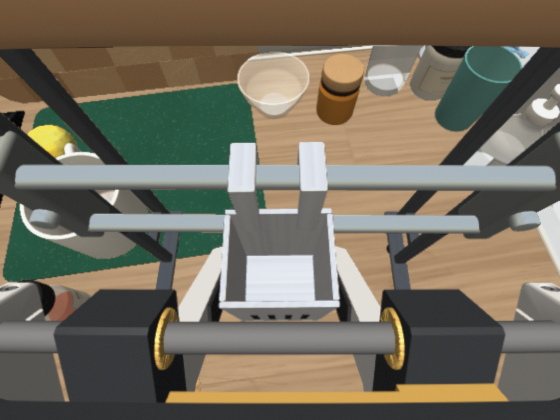

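The straps straddle the upper bar ((243,170) and (312,170) in the wrist view; crowns at (265,208) and (238,233) in the side crop). The bar carries the caddy, so I'll release gently.

```bash
python3 -m creep '[[[0,0,0],0,0.62],[[0,0,0],0,0.64],[[0,0,0],0,0.68],[[0,0,0],0,0.75],[[0,0,0],0,0.85],[[0,0,0],0,1],[[0,0,0],0,1],[[0,0,0],0,1],[[0,0,0],0,1],[[0,0,0],0,1]]'; python3 -c "
from h import *
info(); snap('wrist','w17')"
```

```text
time_s: 36.15
ee_pos: [0.6102, 0.027, 0.1853]
eef_rot: [-3.128, -0.661, -0.133]
force: [0.4, -0.4, -0.6]
grip_width: 0.0936
t 36.15 p [0.6102 0.027  0.1853] q [ 0.017  0.204  1.874 -0.196  0.414  1.869] tilt 37.9 az -6.4 y [-0.125 -0.992 -0.011] x [ 0.782 -0.105  0.614] F [ 0.4 -0.4 -0.6] g 0.0936
```

View pics/w17.png

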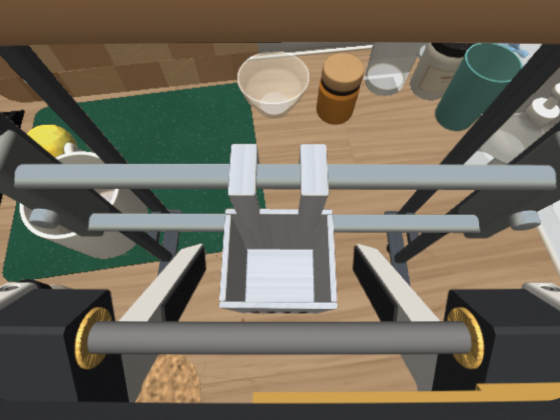

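The caddy hangs with the fingers clear on both sides. Backing straight out along the tool axis.

```bash
python3 -m creep '[[[0,0,-0.15],0,1],[[0,0,-0.4],0,1],[[0,0,-0.8],0,1],[[0,0,-1.3],0,1],[[0,0,-1.9],0,1],[[0,0,-2.5],0,1],[[0,0,-3.1],0,1],[[0,0,-3.7],0,1],[[0,0,-3.7],0,1],[[0,0,-3.7],0,1]]'; python3 -c "
from h import *
info(); w=snap('wrist','w18')
s=snap('side','s18'); im=s['img'][130:400,150:400,::-1]; cv2.imwrite('pics/s18c.png',cv2.resize(im,None,fx=2.2,fy=2.2,interpolation=cv2.INTER_CUBIC)); snap('top','t18')
P=cloud(w); xs=np.array([.991,-.1335,0]); ys=np.array([.1335,.991,0]); O=np.array([.645,.0222,0]); X=(P-O)@xs;Y=(P-O)@ys;Z=P[...,2]
m=(abs(Z-.242)<.006)&(abs(X)<.03)&(abs(Y)<.026)
print('crown x',X[m].min(),X[m].max(),'y',Y[m].min(),Y[m].max())
m=(abs(Z-.215)<.008)&(X>-.07)&(X<-.012)&(abs(Y)<.04); print('rim',m.sum(),np.median(Z[m]),cv2.minAreaRect(np.c_[X[m],Y[m]].astype(np.float32)))
m=(X>-.075)&(X<-.045)&(Z>.13)&(Z<.2)&(abs(Y)<.03); A=np.c_[Z[m],Y[m],np.ones(m.sum())]; r=np.linalg.lstsq(A,X[m],rcond=None)[0]; print('front wall lean dx/dz, dx/dy',r,m.sum())
for f in('s18','t18'):
  c=load(f+'.npz'); P=cloud(c); h=cv2.cvtColor(c['img'],cv2.COLOR_RGB2HSV); m=((h[...,0]<6)|(h[...,0]>174))&(h[...,1]>170)&(h[...,2]>100)&(abs(P[...,1]-.297)<.06)&(abs(P[...,0]-.49)<.06); print(f,'cap',m.sum(),P[m].mean(0) if m.any() else '', P[m].max(0) if m.any() else '')"
```

```text
time_s: 37.2
ee_pos: [0.497, 0.0398, 0.3318]
eef_rot: [-3.128, -0.663, -0.133]
force: [-0.0, -0.2, -0.3]
grip_width: 0.0938
t 37.2 p [0.497  0.0398 0.3318] q [ 0.059 -0.216  1.933 -0.149  0.775  1.829] tilt 37.99 az -6.3 y [-0.124 -0.992 -0.011] x [ 0.781 -0.105  0.615] F [-0.  -0.2 -0.3] g 0.0938
crown x -0.015154430758490057 0.011312282742360442 y -0.025532436062754443 0.025349292432744242
rim 603 0.21223338598331198 ((-0.03558868169784546, 0.0016933679580688477), (0.047240618616342545, 0.05597180873155594), 0.17407548427581787)
front wall lean dx/dz, dx/dy [-0.05957235  0.00370354 -0.04597392] 835
s18 cap 107 [0.49026485 0.30104124 0.16195577] [0.50113818 0.30853149 0.17962655]
t18 cap 60 [0.49310128 0.29526428 0.16293788] [0.50519891 0.30703514 0.18357936]
```

View pics/s18c.png

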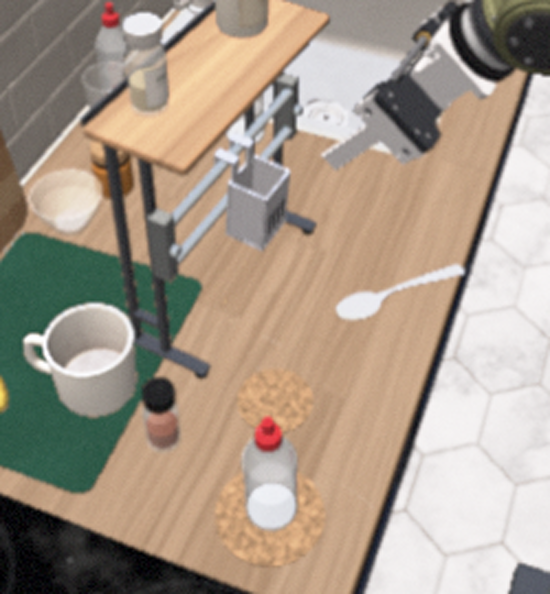

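View pics/w18.png

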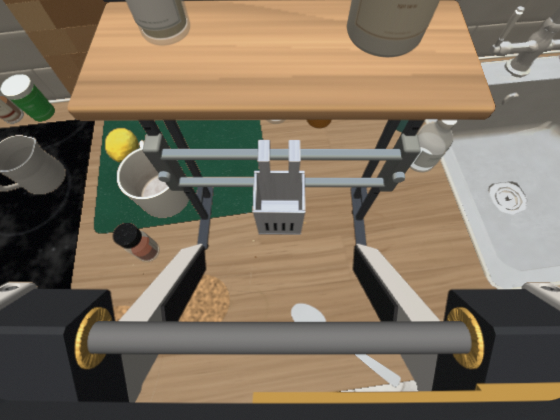

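View pics/t18.png

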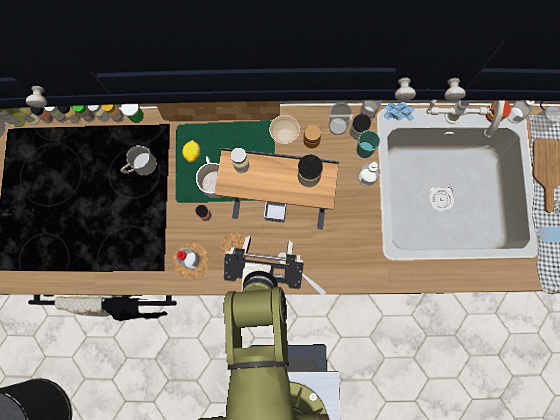

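```bash
python3 -m creep '[[[0,0,-0.5],0,1],[[0,0,-0.5],0,1],[[0,0,-0.5],0,1],[[0,0,-0.5],0,1],[[0,0,-0.5],0,1]]'; python3 -c "
from station import ctrl
print(ctrl.hand_in())"
```

```text
time_s: 37.85
ee_pos: [0.4822, 0.0413, 0.35]
eef_rot: [-3.129, -0.66, -0.133]
force: [-0.1, 0.4, -0.7]
grip_width: 0.0937
the job is handed in; nothing more can be done
None
```

I put the bottle on the large cork mat, hung the caddy over the middle of the upper bar, and handed the job in at about 38 s. The hand-in gave no verdict.

**How it went:**
- **Tilting the tool:** moves can't tilt it directly. I got 38° by repeatedly commanding just beyond the arm's reach.
- **Caddy grip:** the first grip caught the caddy cornerwise, about 10° off. I turned it, set it down and gripped it again square.
- **Hanging:** I lowered it in steps of 0.4–1 mm onto the bar. The estimated load on the bar was about 8 N before I let go.

**Last checks:**
- **Bottle:** it stands upright, with its cap within about 5 mm of the mat's centre, seen from the side and top cameras.
- **Caddy:** it hangs by both straps, with its origin about 35 mm in front of the bar, about 2 mm off the middle and its underside about 127 mm up. It is squared to within 1° and leans roughly 3°.
- **Clearance:** the gripper is open and touching nothing. The mug, spice jar, spoon and soap pump look unmoved in the pictures; I did not measure them.

**One disagreement:** before hanging, one wrist-camera fit put the bar about 8 mm too high. The side camera and a closer wrist view both gave 231–233 mm, which I used, and contact came about where that predicted.

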